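# Tip the small onions from the jug into the topping drawer

### The job

Tip all five small onions out of the measuring jug into the empty half of the open topping drawer, pouring from close above it, then stand the empty jug upright on the washing-up tray, clear of the used spoon, and finally slide the drawer fully shut. The tomatoes stay in their own half, and the spoon, the oil bottle and the salt shaker stay standing or lying where they are.

Things in the scene. Friction and masses are not known exactly. Their poses are not given: they have to be found in the camera images.
- jug: Clear plastic measuring jug, 120 x 169 x 135 mm, 0.10 to 0.16 kg, walls 4 mm, inner floor 6 mm up; holds the onions. Origin on the underside, z up. Round body centred at y = +10 mm: foot 96 mm, mouth 120 mm across; pouring lip at y = +85 mm, z = 135. Handle on the -y side (see jug_handle). The onions roll out when it is tipped 100 to 110 degrees.
- jug_handle (a point): Middle of the jug handle's upright grip (jug frame x 0, y -79, z 95 mm), axes as the jug. The grip is a bar 16 mm wide along x, 10 mm thick, nearly vertical from z 45 to 130 mm, its top joined to the rim by an arch at z 120 to 132. 28 mm of free gap lies between grip and jug wall.
- drawer_unit: Fixed steel bench-top unit, body 250 x 280 x 130 mm; its drawer opens along the unit's -x, towards the robot. Origin under it; the body spans x -120 to +130 mm. On the back half of its top: order pad (right), yellow timer 64 mm high (left). Fixed nearby, in world m: dough sheeter from x 0.69 on, y -0.60 to -0.13, 0.64 high; dial scale from x 0.70 on, y 0.34 to 0.58, 0.21 high.
- drawer (a joint): How far the drawer is open, m: 0 shut, 0.19 fully out; found 0.15 to 0.175 open. Slides with about 1 N of friction and stays where it is left. Push its front along the unit's +x to shut it.
- drawer_front_top (a point): Middle of the top edge of the drawer's outer front face; axes as the unit (x into it). The front panel is 16 mm thick and 276 mm wide, its top 118 mm above the worktop, its bottom 16 mm. A bar handle runs along y 30 mm in front of the face, 26 mm below this point, 120 mm long, 11 mm thick.
- empty_half (a point): Centre of the floor of the drawer's empty half (on the robot's right), 23 mm above the worktop; axes as the unit. The half measures 232 mm (x) by 116 mm (y); drawer walls 79 mm and a 4 mm divider 71 mm above the floor. It moves with the drawer; only the part in front of the unit's body is open to the sky.
- tomato_half (a point): Centre of the floor of the other half of the drawer (on the robot's left), same size and axes; two red tomatoes lie in it.
- tray_in (a point): Centre of the inner floor of the fixed aluminium washing-up tray, a low baking tray 220 (x) x 190 (y) x 23 mm with a rolled rim; inner floor 212 x 182 mm, 4 mm above the worktop. A used spoon lies along its +y side; the -y side is free for the jug.
- spoon: Steel table spoon 188 x 38 x 15 mm lying in the tray along the tray's x, about 65 mm to the +y side of the tray's centre. Origin at the middle of its underside, x along it.
- tomato_0: Red tomato, 42 mm across, 35 mm high, loose in the tomato half. Origin under its centre.
- tomato_1: Red tomato, 42 mm across, 35 mm high, loose in the tomato half. Origin under its centre.
- oil_bottle: Tall glass oil bottle, 60 mm across, 273 mm high, bystander. Origin under its centre.
- salt_shaker: Salt shaker, 44 mm across, 90 mm high, bystander. Origin under its centre.
- onion_0: Small golden-brown onion number 1 of 5, 32 mm across, 38 mm high, 18 g, loose in the jug. Origin at its root end, z towards its neck; rolls easily.
- onion_1: Small golden-brown onion number 2 of 5, 32 mm across, 38 mm high, 18 g, loose in the jug. Origin at its root end, z towards its neck; rolls easily.
- onion_2: Small golden-brown onion number 3 of 5, 32 mm across, 38 mm high, 18 g, loose in the jug. Origin at its root end, z towards its neck; rolls easily.
- onion_3: Small golden-brown onion number 4 of 5, 32 mm across, 38 mm high, 18 g, loose in the jug. Origin at its root end, z towards its neck; rolls easily.
- onion_4: Small golden-brown onion number 5 of 5, 32 mm across, 38 mm high, 18 g, loose in the jug. Origin at its root end, z towards its neck; rolls easily.

How it is judged:
By the outcome, as a careful person would: the job done as asked, in the order asked, and still so for the second after the job is handed in, with the robot touching nothing.
It also fails if it takes over 72 s, if anything falls off the work surface, if the arm or the gripper's body presses on something with over 40 N, if the wrist force passes 120 N, or if a joint passes its speed limit or range.

### The arm

A 6-joint arm with a two-finger parallel gripper is mounted at the origin on a cart in front of the work surface, level with it; the furniture and walls round the work are solid. World frame = base frame: x ahead of the robot, y to its left, z up, the work surface at z = 0. Lengths are in mm, angles in rad, forces in N, time in s.
With the tool pointing down it reaches from about 350 to 975 mm from the base axis. Payload 7.1 kg.
Tool frame: the origin (TCP) lies midway between the tips of the shut fingers; the grasp point (between the pads) lies ctrl.grip_point_offset behind it (ctrl.grip_point_offset is the distance from the TCP to the grasp point, in mm); z points along the fingers, y is the line along which they close (so a half turn about z gives the same grasp; the last joint's range is limited). The gripper opens to 88 mm and grips with 3 to 60 N. Pads are 20 mm wide; open, the fingers measure 115 mm over their backs; the gripper's body (75 mm by 178 mm) begins 61 mm behind the grasp point.
Start: joints at [-1.279, 0.423, 1.63, -0, 1.089, -0.019], TCP at [191.155, -595.033, 222.675] pointing down, gripper open.
Joint ranges: [-3, 3], [-0.9, 2.11], [0.09, 2.58], [-1.31, 4.45], [0.11, 2.69], [-2.54, 2.54]. Speed limits (rad/s): [2.39, 2.39, 3.01, 3.14, 3.14, 3.14].

### API

Orientations are given as a rotation vector (axis times angle).
In Python, from workcell import ctrl gives the robot as it stands.
- The arm moves only by the tool apply_moves, never from a script. Its argument "targets" is a list of rows, each an object of numbers: "tx", "ty", "tz": the shift along the world's x, y, z in m; "spin": the turn about the world's z in degrees. In form: [{"tx": .., "ty": .., "tz": .., "spin": ..}, ...]. A call has exactly 8 rows; each row is the pose to reach, as a shift and turn from the pose commanded when the call began; what a row does not reach only later rows make up. A row lasts 1/10 s, in which the tool goes at most 50 mm and 8.59 degrees, less where a joint would pass 70% of its speed; a pose out of reach is approached as far as the arm can. A call with a gripper value outside its range is refused whole. "gripper" is the closure, from -1 (fully open) to 1 (shut), set as the call begins (left out, the last holds). The fingers move at their own pace and stop on an object; the grip force is fixed at half the most. Time passes only in rows, so rows that repeat a pose let the fingers close, or fill a call up. It gives the time, the measured TCP pose, the force, the opening and the grip force at its end, in the units of the state.
- ctrl.get_obs(): the state, without advancing time (a new reading comes with each control period).
- ctrl.get_image(name): name is "scene" or "side" or "wrist"; returns the picture (420x560x3 uint8, red, green, blue); there is no depth.
- ctrl.get_calibration(name): a dict with "fov_y" (degrees; the focal length in pixels is half the picture's height over the tangent of half this angle, whatever the lens; pixels are square), "cx", "cy" (the principal point, pixels), "rvec" (rotation vector, rad) and "tvec" (3), from world to camera coordinates, as OpenCV has them. Camera axes: x right, y down, z forward; pixel columns grow to the right and rows downward; lengths in mm; the calibration is good to about 2 mm. A picture is of the moment at which its call begins: read the wrist's pose just before it. get_calibration takes no time and is no camera call; for the wrist camera it gives the pose at the moment of the call.
- ctrl.close_job(): hands the job in; it is judged then, once.
Trained networks look in the newest picture that a camera, given by its name, has taken for a name from the list of things; names that differ only in an ending like _2 or _b are one class to them, and where a whole thing is asked for, a point or a joint stands for the part that bears it (a point fixed in the world has none). Each returns a list of dicts, best first, with "score" (0 to 1); they miss things now and then, are a little off and sometimes report something else, mostly with a low value. They report only what shows in the picture. A call takes as long as a camera call.
- ctrl.outline_of(name, camera): "pixels" (420x560 bool, what is visible of it) and "box" ([left, top, right, bottom] in pixels, round what is visible of it).
- ctrl.pinpoint(name, camera): "uv" ([column, row] in pixels: a listed point, or the origin of a listed thing).
The state is a dict: "t": time; "qpos": joint angles; "qvel": joint speeds; "joint_torque": joint torques, N m; "ee_pos": TCP position; "orientation": TCP orientation; "ft_force": force on the tool from outside, world axes, zero at the start; "moment": the same for the moment, N m; "width": finger opening in mm; "grasp_force": force on a finger pad.
Only numpy, scipy, OpenCV 4.12 (cv2) and the standard library are available. Lean on these libraries where they do the work, as an engineer would, in place of code of your own. Each camera call takes 0.05 s, during which the arm holds its last target. There are 200 camera calls.

## Working session

There is one attempt and no reset: what is moved stays moved. The work goes in short steps, Python scripts to look and compute and a tool call to move; the robot and the scene stay as the last step left them, time stands still between calls to the robot, and variables do not carry over. Pictures are saved under pics/ and viewed, at most 10 in all, crops included, and the job is handed in when it is done.

Besides the shell and the picture viewer there is one more tool, called after ">>>" by a JSON object that holds its "fn" and its "kwargs", one argument or row to a line. apply_moves: Moves the arm, as the interface text tells. Its arguments: {"type":"object","properties":{"targets":{"type":"array"},"gripper":{"type":"number"}},"required":["targets"]}

View pics/side0.png

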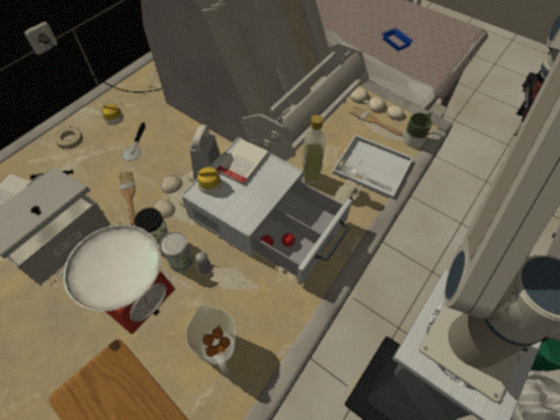

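View pics/scene0.png

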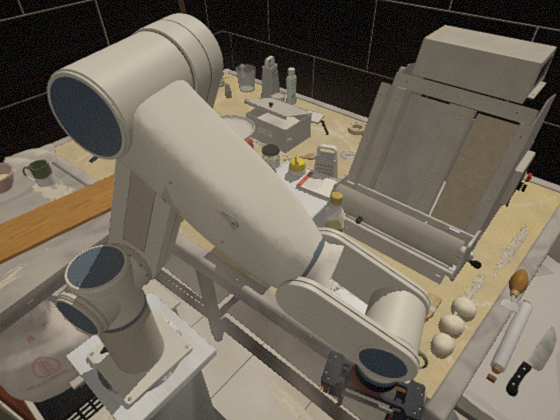

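```bash
python3 - <<'E'
from h import *
c=cal('side')
for n,uv,z in [('jug',(218.7,348.7),0),('handle',(225.5,371.9),95),('front_top',(331.9,233),118),('empty',(298.6,214.9),23),('tomhalf',(279.8,245.8),23),('oil',(309.7,177.8),0),('tray',(371.2,165.4),4),('salt',(200,272),0),('tray c1',(347,137),23),('tray c2',(414,158),23),('tray c3',(395,195),23),('frontL',(304,277),118),('frontR',(357,186),118),('bodyL',(240,248),130),('bodyR',(301,183),130)]: print(n,np.round(atz(c,uv,z)))
E
```

```text
jug [534. 422.   0.]
handle [460. 465.  95.]
front_top [461.   8. 118.]
empty [602. -37.  23.]
tomhalf [583.  87.  23.]
oil [ 668. -196.    0.]
tray [ 526. -369.    4.]
salt [725. 289.   0.]
tray c1 [ 658. -415.   23.]
tray c2 [ 419. -473.   23.]
tray c3 [ 396. -291.   23.]
frontL [446. 164. 118.]
frontR [ 490. -176.  118.]
bodyL [630. 204. 130.]
bodyR [627. -75. 130.]
```

>>> {"fn": "apply_moves", "kwargs": {
  "targets": [
    {"tx": 0.028,"ty": 0.035,"tz": 0.02,"spin": 8},
    {"tx": 0.056,"ty": 0.07,"tz": 0.04,"spin": 16},
    {"tx": 0.085,"ty": 0.105,"tz": 0.06,"spin": 24},
    {"tx": 0.112,"ty": 0.14,"tz": 0.08,"spin": 32},
    {"tx": 0.14,"ty": 0.175,"tz": 0.1,"spin": 40},
    {"tx": 0.17,"ty": 0.21,"tz": 0.12,"spin": 48},
    {"tx": 0.2,"ty": 0.245,"tz": 0.14,"spin": 56},
    {"tx": 0.23,"ty": 0.28,"tz": 0.16,"spin": 64}
  ],
  "gripper": -1
}}

```text
t: 2.05
ee_pos: [421.5, -313.9, 383.5]
orientation: [2.368, 2.063, 0.0]
ft_force: [1.2, -0.7, 0.0]
width: 87.6
grasp_force: 0.0
```

>>> {"fn": "apply_moves", "kwargs": {
  "targets": [
    {"tx": 0.004,"ty": 0.048,"tz": 0.0,"spin": 8},
    {"tx": 0.008,"ty": 0.096,"tz": 0.0,"spin": 16},
    {"tx": 0.012,"ty": 0.144,"tz": 0.0,"spin": 24},
    {"tx": 0.016,"ty": 0.192,"tz": 0.0,"spin": 32},
    {"tx": 0.02,"ty": 0.24,"tz": 0.0,"spin": 40},
    {"tx": 0.024,"ty": 0.288,"tz": 0.0,"spin": 48},
    {"tx": 0.028,"ty": 0.336,"tz": 0.0,"spin": 56},
    {"tx": 0.03,"ty": 0.384,"tz": 0.0,"spin": 64}
  ]
}}

```text
t: 2.85
ee_pos: [450.5, 70.4, 382.7]
orientation: [0.915, 3.004, 0.001]
ft_force: [0.7, -0.4, -1.1]
width: 87.9
grasp_force: 0.0
```

>>> {"fn": "apply_moves", "kwargs": {
  "targets": [
    {"tx": 0.004,"ty": 0.048,"tz": 0.0,"spin": 4},
    {"tx": 0.008,"ty": 0.096,"tz": 0.0,"spin": 4},
    {"tx": 0.012,"ty": 0.144,"tz": 0.0,"spin": 4},
    {"tx": 0.016,"ty": 0.192,"tz": 0.0,"spin": 4},
    {"tx": 0.02,"ty": 0.24,"tz": 0.0,"spin": 4},
    {"tx": 0.024,"ty": 0.288,"tz": 0.0,"spin": 4},
    {"tx": 0.028,"ty": 0.31,"tz": 0.0,"spin": 4},
    {"tx": 0.03,"ty": 0.33,"tz": 0.0,"spin": 4}
  ]
}}

```text
t: 3.65
ee_pos: [480.5, 400.4, 381.9]
orientation: [-0.816, -3.034, 0.001]
ft_force: [0.2, 0.0, 0.5]
width: 88.1
grasp_force: 0.0
```

```bash
python3 - <<'E'
from h import *
cs={n:cal(n) for n in('scene','side','wrist')}
w=save('wrist','w1.png');s=save('scene','s1.png');d=save('side','d1.png')
cv2.imwrite('pics/ws1.png',cv2.resize(np.hstack([w,s])[:,:,::-1],(800,300)))
for th in ['jug','jug_handle','drawer_front_top','empty_half','tomato_half','tray_in','spoon','oil_bottle','salt_shaker','drawer_unit']:
    l=[]
    for n in('scene','side','wrist'):
        r=[q for q in ctrl.pinpoint(th,n) if q['score']>.4]
        if r:
            l.append((cs[n],r[0]['uv'])); print(th,n,np.round(r[0]['uv'],1),round(r[0]['score'],2))
    if len(l)>=2: a,b=tri(l);print('   ',np.round(a,1),*b)
E
```

```text
jug scene [186.5 202. ] 0.88
jug side [217.9 347.7] 0.93
jug wrist [313.4 175.3] 0.83
    [ 5.269e+02  4.261e+02 -2.000e-01] [ 1.5 -1.1] [1.7 3.7] [-0.5  2.1]
jug_handle side [224.5 369.7] 0.63
jug_handle wrist [320.3 124.2] 0.8
    [452.8 465.5 138.9] [1.1 0. ] [2.1 0.9]
drawer_front_top scene [247.5 232.2] 0.71
drawer_front_top wrist [ 19.  309.2] 0.82
    [468.2  16.  117.4] [-1.4  1.1] [0.6 4.6]
empty_half scene [285.  240.5] 0.57
empty_half side [299.4 216. ] 0.55
    [602.4 -41.8  12.4] [-0.2  0.2] [-0.1 -0.2]
tray_in scene [346.7 306.3] 0.83
tray_in side [209.2 341. ] 0.67
    [ 1132.1   121.3 -1282.5] [-29.9  10.3] [ -6.8 -36.5]
spoon scene [332.7 295.9] 0.52
spoon wrist [ 19.1 309.3] 0.69
    [ 541.5 -259.4 -123.7] [-11.8   9.3] [ 1.1 26.3]
oil_bottle scene [328.3 251.6] 0.8
salt_shaker scene [246.6 190.8] 0.53
salt_shaker side [225.9 368.7] 0.68
salt_shaker wrist [292.7 317.7] 0.94
    [628.  336.7  21.5] [-27.    2.9] [-13.1 -68. ] [  1.6 -51.6]
drawer_unit scene [295.6 213.8] 0.72
drawer_unit side [247.7 205.9] 0.57
    [756.1  26.3   3.3] [ 0.9 -0.8] [0.7 1.3]
```

View pics/ws1.png

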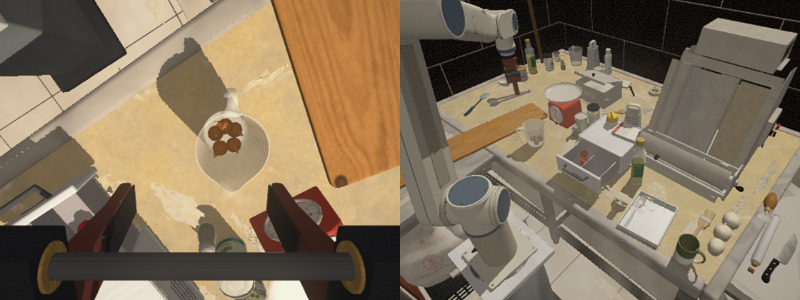

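```bash
python3 - <<'E'
from h import *
c=cal('wrist'); w=ctrl.outline_of('jug','wrist')[0]; print(w['box'],w['score'])
m=w['pixels'].astype(np.uint8)*255
im=cv2.imread('pics/w1.png'); cnt,_=cv2.findContours(m,0,2); v=im.copy(); cv2.drawContours(v,cnt,-1,(0,255,0),1)
x0=230;y0=90
cv2.imwrite('pics/jugcrop.png',cv2.resize(im[y0:y0+190,x0:x0+190],(590,590),interpolation=cv2.INTER_CUBIC))
for uv,z in [((325,266),135),((325,213),135),((323,141),130)]: print(uv,np.round(atz(c,uv,z)))
print(atz(cal('side'),(224.5,369.7),95))
E
```

```text
[271.8, 123.8, 377.5, 265.6] 0.79
(325, 266) [599. 389. 135.]
(325, 213) [541. 420. 135.]
(323, 141) [469. 457. 130.]
[464.66011476 462.65710685  95.        ]
```

View pics/jugcrop.png

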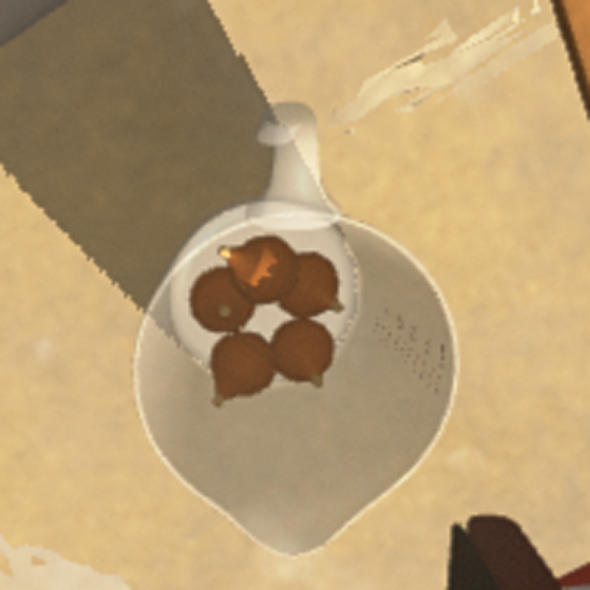

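```bash
python3 - <<'E'
from h import *
from scipy.optimize import least_squares
cw,cd,csn=cal('wrist'),cal('side'),cal('scene')
f=lambda u:(230+u[0]/3.105,90+u[1]/3.105)
print(atz(cw,f((135,370)),135),atz(cw,f((458,370)),135))
obs=[(cw,(0,85,135),f((292,553)),1),(cw,(60,10,135),f((135,370)),1),(cw,(-60,10,135),f((458,370)),1),(cw,(0,-79,127),f((290,120)),1),(cw,(0,-50,135),f((287,203)),1),(cd,(0,0,0),(217.9,347.7),.3),(csn,(0,0,0),(186.5,202),.3)]
def P(p,q):
    a=p[2];y=np.array([np.cos(a),np.sin(a),0]);x=np.array([y[1],-y[0],0]);return np.array([p[0],p[1],0])+x*q[0]+y*q[1]+np.array([0,0,q[2]])
fun=lambda p:np.concatenate([(proj(c,P(p,q))-uv)*w for c,q,uv,w in obs])
r=least_squares(fun,[533,424,-.5],loss='soft_l1');print(r.x,np.degrees(r.x[2]),np.round(r.fun,1))
print('handle',P(r.x,(0,-79,95)), 'tip az y', np.degrees(r.x[2])+90)
o=ctrl.get_obs();R=cv2.Rodrigues(o['orientation'])[0];print(o['ee_pos'],np.degrees(np.arctan2(R[1,1],R[0,1])),o['qpos'])
E
```

```text
[507.46562728 371.89547675 135.        ] [566.77991099 473.72536638 135.        ]
[ 5.27157232e+02  4.26544086e+02 -4.97649710e-01] -28.513228055640017 [-0.1  1.1 -2.2  1.1 -0.2 -1.9  0.3 -0.8  2.   0.3  0.5  1.1  0.4 -0.4]
handle [457.73938446 464.2556553   95.        ] tip az y 61.48677194435999
[480.69310408 398.45552485 382.38464761] 59.80483597814672 [ 6.73046587e-01  2.88255306e-01  1.45645770e+00  4.13526521e-05
  1.39688049e+00 -3.70751866e-01]
```

>>> {"fn": "apply_moves", "kwargs": {
  "targets": [
    {"tx": -0.012,"ty": 0.033,"tz": -0.02,"spin": 1.7},
    {"tx": -0.0235,"ty": 0.0653,"tz": -0.04,"spin": 1.7},
    {"tx": -0.0235,"ty": 0.0653,"tz": -0.085,"spin": 1.7},
    {"tx": -0.0235,"ty": 0.0653,"tz": -0.13,"spin": 1.7},
    {"tx": -0.0235,"ty": 0.0653,"tz": -0.175,"spin": 1.7},
    {"tx": -0.0235,"ty": 0.0653,"tz": -0.2,"spin": 1.7},
    {"tx": -0.0235,"ty": 0.0653,"tz": -0.2,"spin": 1.7},
    {"tx": -0.0235,"ty": 0.0653,"tz": -0.2,"spin": 1.7}
  ]
}}

```text
t: 6.15
ee_pos: [457.5, 464.0, 182.9]
orientation: [0.773, 3.045, 0.0]
ft_force: [0.2, 0.0, 0.4]
width: 87.6
grasp_force: 0.0
```

```bash
python3 - <<'E'
from h import *
c=cal('wrist'); o=ctrl.get_obs(); print(o['ee_pos'])
w=save('wrist','w2.png')
r=ctrl.pinpoint('jug_handle','wrist'); print(r[:2])
p=np.array([457.7,464.3,95]);print('expected',proj(c,p))
for q in [(457.7,464.3,130)]: print(proj(c,q))
cv2.imwrite('pics/w2.png',w[:,:,::-1])
E
```

```text
[457.5092085  464.03057215 182.88210941]
[{'uv': [285.9, 221.8], 'score': 0.65}]
expected [282.43135373 223.23041915]
[282.57531274 241.44942566]
```

View pics/w2.png

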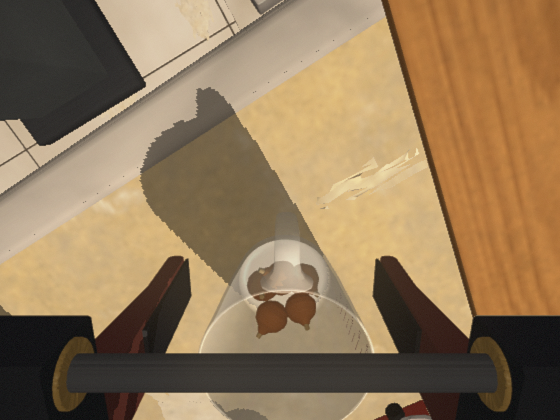

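>>> {"fn": "apply_moves", "kwargs": {
  "targets": [
    {"tx": 0,"ty": 0,"tz": -0.03,"spin": 0},
    {"tx": 0,"ty": 0,"tz": -0.06,"spin": 0},
    {"tx": 0,"ty": 0,"tz": -0.085,"spin": 0},
    {"tx": 0,"ty": 0,"tz": -0.1,"spin": 0},
    {"tx": 0,"ty": 0,"tz": -0.108,"spin": 0},
    {"tx": 0,"ty": 0,"tz": -0.108,"spin": 0},
    {"tx": 0,"ty": 0,"tz": -0.108,"spin": 0},
    {"tx": 0,"ty": 0,"tz": -0.108,"spin": 0}
  ]
}}

```text
t: 7.05
ee_pos: [457.9, 464.5, 75.8]
orientation: [0.773, 3.044, 0.003]
ft_force: [-0.3, -0.9, 1.0]
width: 87.6
grasp_force: 0.0
```

>>> {"fn": "apply_moves", "kwargs": {
  "targets": [
    {"tx": 0,"ty": 0,"tz": 0,"spin": 0},
    {"tx": 0,"ty": 0,"tz": 0,"spin": 0},
    {"tx": 0,"ty": 0,"tz": 0,"spin": 0},
    {"tx": 0,"ty": 0,"tz": 0,"spin": 0},
    {"tx": 0,"ty": 0,"tz": 0,"spin": 0},
    {"tx": 0,"ty": 0,"tz": 0,"spin": 0},
    {"tx": 0,"ty": 0,"tz": 0,"spin": 0},
    {"tx": 0,"ty": 0,"tz": 0,"spin": 0}
  ],
  "gripper": 1
}}

```text
t: 7.85
ee_pos: [457.2, 463.7, 74.3]
orientation: [-0.773, -3.045, 0.0]
ft_force: [0.1, 0.2, 1.2]
width: 27.3
grasp_force: 0.0
```

>>> {"fn": "apply_moves", "kwargs": {
  "targets": [
    {"tx": 0,"ty": 0,"tz": 0,"spin": 0},
    {"tx": 0,"ty": 0,"tz": 0,"spin": 0},
    {"tx": 0,"ty": 0,"tz": 0,"spin": 0},
    {"tx": 0,"ty": 0,"tz": 0,"spin": 0},
    {"tx": 0,"ty": 0,"tz": 0.005,"spin": 0},
    {"tx": 0,"ty": 0,"tz": 0.015,"spin": 0},
    {"tx": 0,"ty": 0,"tz": 0.03,"spin": 0},
    {"tx": 0,"ty": 0,"tz": 0.05,"spin": 0}
  ]
}}

```text
t: 8.65
ee_pos: [456.9, 463.4, 125.2]
orientation: [-0.773, -3.044, 0.002]
ft_force: [1.2, 0.8, -2.4]
width: 15.4
grasp_force: 30.0
```

```bash
python3 - <<'E'
from h import *
o=ctrl.get_obs(); print(o['ee_pos'],o['width'],o['grasp_force'],o['ft_force'],o['moment'])
w=save('wrist','w3.png'); d=save('side','d3.png')
cv2.imwrite('pics/wd3.png',np.hstack([cv2.resize(w,(400,300)),cv2.resize(d[230:420,90:343],(400,300))])[:,:,::-1])
E
```

```text
[456.85067115 463.43118802 125.21577579] 15.35668259509493 29.986893603458498 [ 1.1992238   0.81465516 -2.37288945] [0.13940735 0.07308323 0.04584848]
```

View pics/wd3.png

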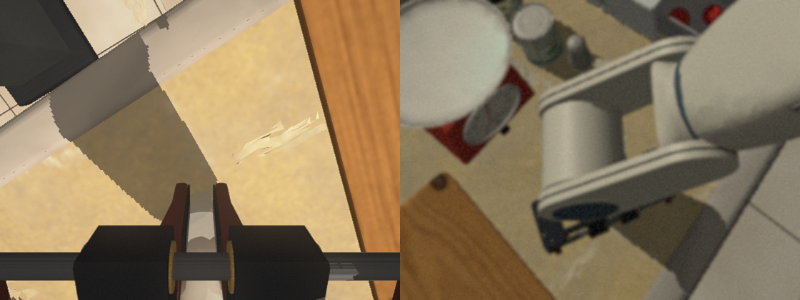

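```bash
python3 - <<'E'
import cv2
im=cv2.imread('pics/d1.png'); cv2.imwrite('pics/dr.png',cv2.resize(im[125:290,170:390],(800,600),interpolation=cv2.INTER_CUBIC))
E
```

```text
(no output)
```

View pics/dr.png

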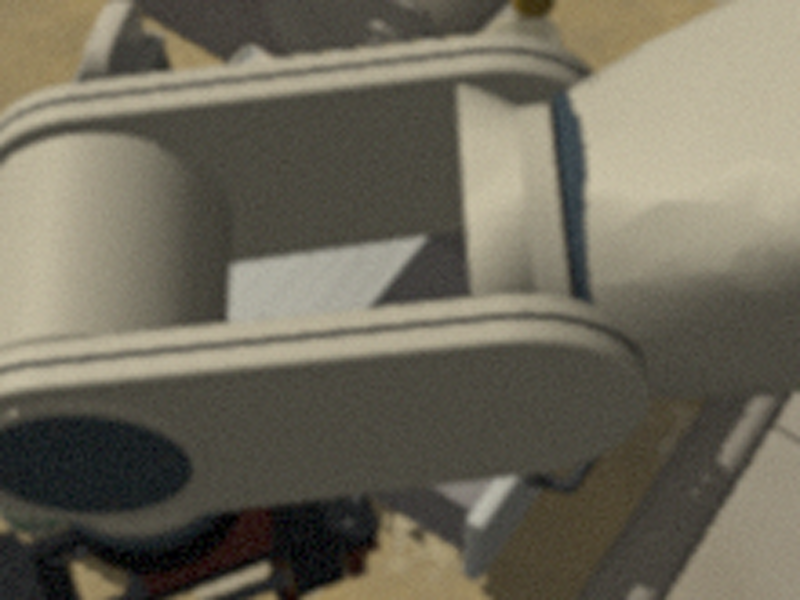

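```bash
python3 - <<'E'
import cv2,numpy as np
im=cv2.imread('pics/side0.png')[130:282,175:365]; s=cv2.imread('pics/s1.png')[150:270,205:355]
cv2.imwrite('pics/dr2.png',np.hstack([cv2.resize(im,(475,380),interpolation=cv2.INTER_CUBIC),cv2.resize(s,(325,260),interpolation=cv2.INTER_CUBIC)] if 0 else [cv2.resize(im,None,fx=2.2,fy=2.2,interpolation=cv2.INTER_CUBIC),cv2.copyMakeBorder(cv2.resize(s,None,fx=2.5,fy=2.5,interpolation=cv2.INTER_CUBIC),0,34,0,0,0)]))
print(cv2.imread('pics/dr2.png').shape)
E
```

```text
(334, 793, 3)
```

View pics/dr2.png

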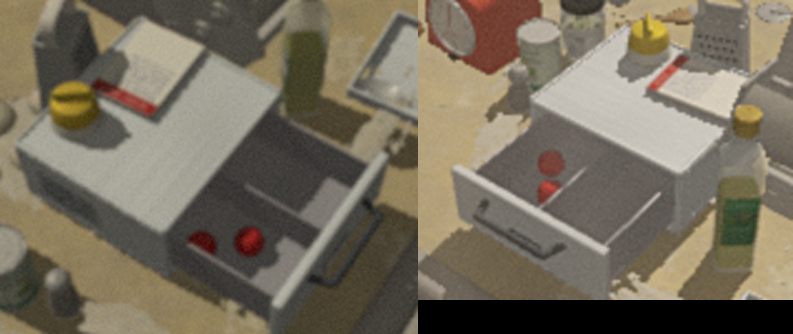

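```bash
python3 - <<'E'
from h import *
from scipy.optimize import least_squares
cd,cs=cal('side'),cal('scene')
obs=[(cd,(-120,140,130,0),(250,235.5)),(cd,(-120,-140,130,0),(301.8,171.8)),(cs,(-120,140,130,0),(251.8,188.8)),(cs,(-120,-140,130,0),(308.6,218.8)),
(cd,(-136,138,118,1),(302.3,267.7)),(cd,(-136,-138,118,1),(351.8,201.8)),(cs,(-136,138,118,1),(219.8,218)),(cs,(-136,-138,118,1),(281,248)),(cd,(0,0,0,0),(247.8,206.5)),(cs,(0,0,0,0),(295.6,213.4)),(cd,(-136,0,118,1),(331.9,233)),(cs,(-136,0,118,1),(247.5,232.2))]
def P(p,q):
    x=q[0]-q[3]*p[3];c,s=np.cos(p[2]),np.sin(p[2]);return np.array([p[0]+c*x-s*q[1],p[1]+s*x+c*q[1],q[2]])
r=least_squares(lambda p:np.concatenate([proj(c,P(p,q))-uv for c,q,uv in obs]),[755,28,.1,160],loss='soft_l1')
print(r.x,np.degrees(r.x[2]));print(np.round(r.fun.reshape(-1,2),1).tolist())
for n,q in dict(fl=(-120,140,130,0),fr=(-120,-140,130,0),fronttop=(-136,0,118,1),pr=(-136,-138,118,1),edge_mid_empty=(-120,-60,130,0),emptyctr=(-20,-60,23,1)).items(): print(n,np.round(P(r.x,q)))
E
```

```text
[7.61387071e+02 2.69816222e+01 5.49095460e-02 1.55129986e+02] 3.14608524287448
[[-0.6, 0.5], [1.5, -1.5], [-2.6, 0.9], [2.1, 1.1], [-0.1, 1.4], [-0.1, -3.2], [-1.5, -1.1], [-0.9, 3.7], [-0.7, 0.6], [1.6, -0.6], [-3.6, -1.1], [0.2, 1.2]]
fl [634. 160. 130.]
fr [ 649. -119.  130.]
fronttop [471.  11. 118.]
pr [ 478. -127.  118.]
edge_mid_empty [645. -40. 130.]
emptyctr [590. -43.  23.]
```

>>> {"fn": "apply_moves", "kwargs": {
  "targets": [
    {"tx": 0,"ty": 0,"tz": 0.02,"spin": 0},
    {"tx": 0,"ty": -0.005,"tz": 0.05,"spin": 0},
    {"tx": 0,"ty": -0.02,"tz": 0.085,"spin": -2},
    {"tx": -0.005,"ty": -0.045,"tz": 0.12,"spin": -6},
    {"tx": -0.008,"ty": -0.07,"tz": 0.155,"spin": -12},
    {"tx": -0.01,"ty": -0.1,"tz": 0.185,"spin": -19},
    {"tx": -0.012,"ty": -0.13,"tz": 0.21,"spin": -26},
    {"tx": -0.012,"ty": -0.16,"tz": 0.225,"spin": -33}
  ]
}}

```text
t: 9.55
ee_pos: [445.3, 302.9, 351.7]
orientation: [1.612, 2.695, 0.004]
ft_force: [0.8, -0.0, -2.9]
width: 15.2
grasp_force: 30.0
```

>>> {"fn": "apply_moves", "kwargs": {
  "targets": [
    {"tx": 0.005,"ty": -0.03,"tz": 0.0,"spin": -7},
    {"tx": 0.01,"ty": -0.06,"tz": 0.0,"spin": -14},
    {"tx": 0.018,"ty": -0.09,"tz": 0.0,"spin": -21},
    {"tx": 0.028,"ty": -0.12,"tz": 0.0,"spin": -28},
    {"tx": 0.04,"ty": -0.15,"tz": 0.0,"spin": -35},
    {"tx": 0.052,"ty": -0.18,"tz": 0.0,"spin": -42},
    {"tx": 0.065,"ty": -0.205,"tz": 0.0,"spin": -49},
    {"tx": 0.075,"ty": -0.225,"tz": 0.0,"spin": -56}
  ]
}}

```text
t: 10.35
ee_pos: [520.6, 77.2, 349.4]
orientation: [2.69, 1.622, 0.001]
ft_force: [0.5, 0.1, -2.0]
width: 15.6
grasp_force: 30.0
```

>>> {"fn": "apply_moves", "kwargs": {
  "targets": [
    {"tx": 0.01,"ty": -0.015,"tz": 0.0,"spin": -8},
    {"tx": 0.02,"ty": -0.03,"tz": 0.0,"spin": -16},
    {"tx": 0.03,"ty": -0.045,"tz": 0.0,"spin": -24},
    {"tx": 0.04,"ty": -0.06,"tz": 0.0,"spin": -32},
    {"tx": 0.05,"ty": -0.075,"tz": 0.0,"spin": -40},
    {"tx": 0.06,"ty": -0.09,"tz": 0.0,"spin": -48},
    {"tx": 0.07,"ty": -0.105,"tz": 0.0,"spin": -55},
    {"tx": 0.08,"ty": -0.12,"tz": 0.0,"spin": -59.5}
  ]
}}

```text
t: 11.15
ee_pos: [600.5, -41.9, 349.2]
orientation: [3.141, 0.075, 0.0]
ft_force: [-0.0, 0.2, -2.6]
width: 15.1
grasp_force: 30.0
```

```bash
python3 - <<'E'
from h import *
o=ctrl.get_obs(); print(o['t'],o['ee_pos'],o['width'],o['grasp_force'],o['ft_force'],o['moment'],o['qpos'])
R=cv2.Rodrigues(o['orientation'])[0];print(np.degrees(np.arctan2(R[1,1],R[0,1])))
s=save('scene','s4.png'); d=save('side','d4.png')
cv2.imwrite('pics/sd4.png',np.hstack([cv2.resize(s[90:300,140:420],(400,300)),cv2.resize(d[90:300,140:420],(400,300))])[:,:,::-1])
E
```

```text
11.15 [600.45649338 -41.94940341 349.23666529] 15.12200735965065 29.979567727887684 [-0.00637063  0.19746985 -2.56944245] [ 0.05409205 -0.16396611 -0.04309116] [-8.94578965e-02  2.72253949e-01  1.55036698e+00 -1.25734980e-04
  1.31868535e+00  1.43341160e+00]
-87.2522000274726
```

View pics/sd4.png

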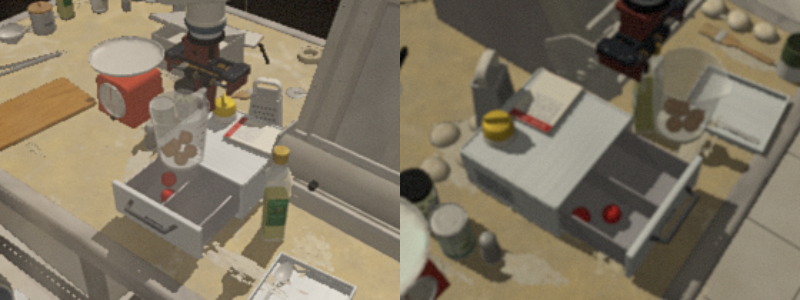

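>>> {"fn": "apply_moves", "kwargs": {
  "targets": [
    {"tx": 0.02,"ty": 0.001,"tz": 0.0,"spin": 0.5},
    {"tx": 0.04,"ty": 0.001,"tz": -0.01,"spin": 0.5},
    {"tx": 0.044,"ty": 0.001,"tz": -0.045,"spin": 0.5},
    {"tx": 0.044,"ty": 0.001,"tz": -0.08,"spin": 0.5},
    {"tx": 0.044,"ty": 0.001,"tz": -0.115,"spin": 0.5},
    {"tx": 0.044,"ty": 0.001,"tz": -0.145,"spin": 0.5},
    {"tx": 0.044,"ty": 0.001,"tz": -0.165,"spin": 0.5},
    {"tx": 0.044,"ty": 0.001,"tz": -0.174,"spin": 0.5}
  ]
}}

```text
t: 12.05
ee_pos: [642.5, -39.5, 173.0]
orientation: [-3.139, -0.099, 0.006]
ft_force: [-0.5, -1.0, -2.5]
width: 15.4
grasp_force: 30.0
```

>>> {"fn": "apply_moves", "kwargs": {
  "targets": [
    {"tx": -0.008,"ty": 0,"tz": 0,"spin": 0},
    {"tx": -0.016,"ty": -0.001,"tz": 0,"spin": 0},
    {"tx": -0.024,"ty": -0.001,"tz": 0,"spin": 0},
    {"tx": -0.032,"ty": -0.002,"tz": 0,"spin": 0},
    {"tx": -0.04,"ty": -0.002,"tz": 0,"spin": 0},
    {"tx": -0.046,"ty": -0.002,"tz": 0,"spin": 0},
    {"tx": -0.05,"ty": -0.003,"tz": 0,"spin": 0},
    {"tx": -0.054,"ty": -0.003,"tz": 0.003,"spin": 0}
  ]
}}

```text
t: 12.85
ee_pos: [591.1, -43.4, 178.8]
orientation: [3.14, 0.096, 0.005]
ft_force: [5.6, 0.4, -1.9]
width: 15.4
grasp_force: 30.0
```

```bash
python3 - <<'E'
from h import *
o=ctrl.get_obs(); print(o['t'],o['ee_pos'],o['width'],o['grasp_force'],o['ft_force'],o['moment'])
s=save('scene','s5.png'); d=save('side','d5.png')
for n in ('scene','side'):
    for k in ('drawer_front_top','jug','jug_handle'):
        r=ctrl.pinpoint(k,n); print(n,k,[(np.round(q['uv'],1),round(q['score'],2)) for q in r[:2]])
        if r and k=='drawer_front_top': print(atz(cal(n),r[0]['uv'],118))
E
```

```text
12.85 [591.10635582 -43.38550434 178.8224724 ] 15.393953472335488 29.987086131113756 [ 5.57593194  0.43085023 -1.87396452] [ 0.05890986 -1.42576446 -0.02479962]
scene drawer_front_top [(array([240.9, 238. ]), 0.81), (array([277.8, 244. ]), 0.59)]
[440.75158017  13.46142952 118.        ]
scene jug [(array([266.8, 237.6]), 0.74)]
scene jug_handle [(array([282. , 207.1]), 0.84)]
side drawer_front_top [(array([343. , 239.3]), 0.73), (array([205.6, 271.2]), 0.66)]
[425.22141464   6.21048423 118.        ]
side jug [(array([325.3, 208.7]), 0.95)]
side jug_handle [(array([303.5, 178.6]), 0.71)]
```

>>> {"fn": "apply_moves", "kwargs": {
  "targets": [
    {"tx": -0.004,"ty": 0,"tz": 0.004,"spin": 0},
    {"tx": -0.01,"ty": -0.001,"tz": 0.012,"spin": 0},
    {"tx": -0.016,"ty": -0.001,"tz": 0.02,"spin": 0},
    {"tx": -0.024,"ty": -0.001,"tz": 0.028,"spin": 0},
    {"tx": -0.032,"ty": -0.002,"tz": 0.035,"spin": 0},
    {"tx": -0.041,"ty": -0.002,"tz": 0.042,"spin": 0},
    {"tx": -0.05,"ty": -0.003,"tz": 0.048,"spin": 0},
    {"tx": -0.058,"ty": -0.003,"tz": 0.053,"spin": 0}
  ]
}}

```text
t: 14.05
ee_pos: [533.2, -46.4, 232.4]
orientation: [3.14, 0.096, 0.005]
ft_force: [4.4, 0.9, 2.3]
width: 15.1
grasp_force: 30.0
```

```bash
python3 - <<'E'
from h import *
o=ctrl.get_obs(); print(o['t'],o['ee_pos'],o['width'],o['grasp_force'],o['ft_force'],o['moment'])
s=save('scene','s6.png'); d=save('side','d6.png')
cv2.imwrite('pics/sd6.png',np.hstack([cv2.resize(s[120:288,170:394],(400,300)),cv2.resize(d[110:278,200:424],(400,300))])[:,:,::-1])
E
```

```text
14.05 [533.20155946 -46.35678137 232.42543823] 15.111570938159232 30.012875591762906 [4.35006471 0.89009277 2.27003784] [ 7.77674158e-02 -1.32472201e+00  2.13685686e-04]
```

View pics/sd6.png

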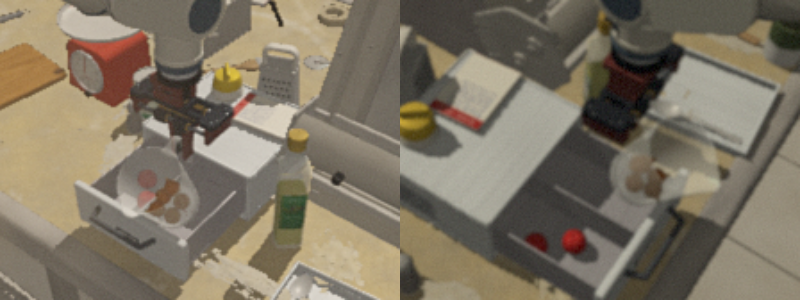

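>>> {"fn": "apply_moves", "kwargs": {
  "targets": [
    {"tx": -0.01,"ty": 0,"tz": 0.005,"spin": 0},
    {"tx": -0.021,"ty": -0.001,"tz": 0.009,"spin": 0},
    {"tx": -0.032,"ty": -0.001,"tz": 0.013,"spin": 0},
    {"tx": -0.043,"ty": -0.002,"tz": 0.016,"spin": 0},
    {"tx": -0.054,"ty": -0.003,"tz": 0.018,"spin": 0},
    {"tx": -0.065,"ty": -0.003,"tz": 0.02,"spin": 0},
    {"tx": -0.076,"ty": -0.004,"tz": 0.021,"spin": 0},
    {"tx": -0.085,"ty": -0.004,"tz": 0.022,"spin": 0}
  ]
}}

```text
t: 14.95
ee_pos: [446.2, -50.3, 253.1]
orientation: [-3.14, -0.096, 0.002]
ft_force: [2.0, -0.2, -1.2]
width: 15.0
grasp_force: 30.0
```

```bash
cat >> h.py <<'E'
a=np.linspace(0,2*np.pi,40,endpoint=False)
BODY=np.vstack([np.c_[48*np.cos(a),10+48*np.sin(a),0*a],np.c_[60*np.cos(a),10+60*np.sin(a),135+0*a],[[0,85,135]]])
def hull(c,pts,shape=(420,560)):
    m=np.zeros(shape,np.uint8); uv=np.array([proj(c,p) for p in pts]).astype(np.float32)
    cv2.fillConvexPoly(m,cv2.convexHull(uv).astype(np.int32),1); return m
def jugpts(grip,az,th,gz=95):
    q=BODY-np.array([0,-79,gz]); s,c=np.sin(th),np.cos(th)
    f=q[:,1]*c+q[:,2]*s; z=-q[:,1]*s+q[:,2]*c
    y=np.array([np.cos(az),np.sin(az)]); x=np.array([y[1],-y[0]])
    return np.c_[grip[0]+f*y[0]+q[:,0]*x[0],grip[1]+f*y[1]+q[:,0]*x[1],grip[2]+z]
def state(imgs=True):
    o=ctrl.get_obs(); R=cv2.Rodrigues(o['orientation'])[0]; az=np.arctan2(R[1,1],R[0,1])
    print('t',round(o['t'],2),'pos',np.round(o['ee_pos'],1),'azy',round(np.degrees(az),1),'w',round(o['width'],1),'gf',round(o['grasp_force']),'F',np.round(o['ft_force'],1))
    return o,az
def theta(tag):
    o,az=state(); g=o['ee_pos']+[0,0,18.7]
    sc=[]; T=np.radians(np.arange(-10,130,2.))
    for n in('scene','side'):
        save(n,f'{n}_{tag}.png'); r=ctrl.outline_of('jug',n)
        if not r or r[0]['score']<.3: print(n,'no jug'); continue
        m=r[0]['pixels'].astype(np.uint8); cn=np.vstack(cv2.findContours(m,0,2)[0]); h=np.zeros_like(m); cv2.fillConvexPoly(h,cv2.convexHull(cn),1)
        v=[]
        for t in T:
            k=hull(cal(n),jugpts(g,az-np.pi/2,t)); v.append((k&h).sum()/(k|h).sum())
        v=np.array(v); print(n,'score',round(r[0]['score'],2),'best',np.degrees(T[v.argmax()]),round(v.max(),2)); sc.append(v)
    if sc: v=sum(sc); print('theta',np.degrees(T[v.argmax()]))
E
python3 -c "
from h import *
theta('7')"
```

```text
t 14.95 pos [446.2 -50.3 253.1] azy -86.5 w 15.0 gf 30 F [ 2.  -0.2 -1.2]
scene score 0.77 best 68.0 0.85
side no jug
theta 68.0
```

>>> {"fn": "apply_moves", "kwargs": {
  "targets": [
    {"tx": 0.005,"ty": 0,"tz": 0.03,"spin": 0},
    {"tx": 0.02,"ty": 0.001,"tz": 0.05,"spin": 0},
    {"tx": 0.05,"ty": 0.003,"tz": 0.055,"spin": 0},
    {"tx": 0.085,"ty": 0.005,"tz": 0.055,"spin": 0},
    {"tx": 0.12,"ty": 0.007,"tz": 0.055,"spin": 0},
    {"tx": 0.155,"ty": 0.009,"tz": 0.055,"spin": 0},
    {"tx": 0.18,"ty": 0.01,"tz": 0.05,"spin": 0},
    {"tx": 0.194,"ty": 0.01,"tz": 0.042,"spin": 0}
  ]
}}

```text
t: 15.95
ee_pos: [642.4, -40.0, 293.5]
orientation: [-3.14, -0.097, 0.004]
ft_force: [0.2, -0.2, -2.4]
width: 15.1
grasp_force: 30.0
```

```bash
python3 -c "
from h import *
theta('8')
for n in('scene','side'):
    print(n,[(np.round(q['box']),round(q['score'],2)) for q in ctrl.outline_of('onion_0',n)[:6]])"
```

```text
t 15.95 pos [642.4 -40.  293.5] azy -86.5 w 15.1 gf 30 F [ 0.2 -0.2 -2.4]
scene score 0.75 best 68.0 0.81
side score 0.95 best 58.00000000000001 0.84
theta 62.0
scene [(array([287., 185., 295., 196.]), 0.63), (array([286., 199., 294., 207.]), 0.37)]
side []
```

>>> {"fn": "apply_moves", "kwargs": {
  "targets": [
    {"tx": 0.01,"ty": 0.001,"tz": -0.008,"spin": 0},
    {"tx": 0.015,"ty": 0.001,"tz": -0.016,"spin": 0},
    {"tx": 0.012,"ty": 0.001,"tz": -0.021,"spin": 0},
    {"tx": 0.004,"ty": 0.0,"tz": -0.023,"spin": 0},
    {"tx": -0.004,"ty": 0.0,"tz": -0.025,"spin": 0},
    {"tx": -0.013,"ty": 0,"tz": -0.027,"spin": 0},
    {"tx": -0.022,"ty": -0.001,"tz": -0.03,"spin": 0},
    {"tx": -0.031,"ty": -0.001,"tz": -0.033,"spin": 0}
  ]
}}

```text
t: 17.05
ee_pos: [610.6, -41.4, 264.7]
orientation: [3.14, 0.096, 0.007]
ft_force: [-2.0, 0.5, 10.5]
width: 15.3
grasp_force: 30.0
```

```bash
python3 -c "
from h import *
theta('9')
for n in('scene','side'):
    print(n,[(np.round(q['box']),round(q['score'],2)) for q in ctrl.outline_of('onion_0',n)[:6]])"
```

```text
t 17.05 pos [610.6 -41.4 264.7] azy -86.5 w 15.3 gf 30 F [-2.   0.5 10.5]
scene score 0.88 best 78.0 0.85
side score 0.77 best 70.0 0.83
theta 72.0
scene [(array([263., 180., 310., 228.]), 0.74), (array([286., 205., 290., 219.]), 0.37)]
side []
```

>>> {"fn": "apply_moves", "kwargs": {
  "targets": [
    {"tx": -0.008,"ty": 0,"tz": -0.001,"spin": 0},
    {"tx": -0.015,"ty": 0,"tz": -0.003,"spin": 0},
    {"tx": -0.022,"ty": -0.001,"tz": -0.006,"spin": 0},
    {"tx": -0.029,"ty": -0.001,"tz": -0.009,"spin": 0},
    {"tx": -0.036,"ty": -0.001,"tz": -0.012,"spin": 0},
    {"tx": -0.043,"ty": -0.002,"tz": -0.016,"spin": 0},
    {"tx": -0.05,"ty": -0.002,"tz": -0.02,"spin": 0},
    {"tx": -0.055,"ty": -0.002,"tz": -0.023,"spin": 0}
  ]
}}

```text
t: 18.15
ee_pos: [553.8, -43.3, 239.1]
orientation: [3.14, 0.096, -0.002]
ft_force: [-1.5, -0.0, 3.5]
width: 14.7
grasp_force: 30.0
```

```bash
python3 -c "
from h import *
theta('10')
for n in('scene','side'):
    print(n,[(np.round(q['box']),round(q['score'],2)) for q in ctrl.outline_of('onion_0',n)[:6]])"
```

```text
t 18.15 pos [553.8 -43.3 239.1] azy -86.5 w 14.7 gf 30 F [-1.5 -0.   3.5]
scene score 0.84 best 96.00000000000001 0.91
side score 0.65 best 94.0 0.83
theta 96.00000000000001
scene [(array([242., 174., 252., 195.]), 0.54), (array([260., 191., 308., 236.]), 0.32)]
side []
```

>>> {"fn": "apply_moves", "kwargs": {
  "targets": [
    {"tx": -0.006,"ty": 0,"tz": -0.004,"spin": 0},
    {"tx": -0.011,"ty": 0,"tz": -0.008,"spin": 0},
    {"tx": -0.016,"ty": -0.001,"tz": -0.012,"spin": 0},
    {"tx": -0.021,"ty": -0.001,"tz": -0.016,"spin": 0},
    {"tx": -0.026,"ty": -0.001,"tz": -0.02,"spin": 0},
    {"tx": -0.03,"ty": -0.002,"tz": -0.024,"spin": 0},
    {"tx": -0.034,"ty": -0.002,"tz": -0.028,"spin": 0},
    {"tx": -0.036,"ty": -0.002,"tz": -0.03,"spin": 0}
  ]
}}

```text
t: 19.25
ee_pos: [518.8, -45.3, 208.8]
orientation: [-3.14, -0.096, 0.001]
ft_force: [-0.8, -0.2, 1.4]
width: 15.0
grasp_force: 30.0
```

```bash
python3 -c "
from h import *
theta('11')
for n in('scene','side'):
    im=cv2.imread(f'pics/{n}_11.png'); hsv=cv2.cvtColor(im,cv2.COLOR_BGR2HSV); 
    print(n,[(np.round(q['box']),round(q['score'],2)) for q in ctrl.outline_of('onion_0',n)[:6]],[(np.round(q['uv']),round(q['score'],2)) for q in ctrl.pinpoint('onion_0',n)[:6]])"
```

```text
t 19.25 pos [518.8 -45.3 208.8] azy -86.5 w 15.0 gf 30 F [-0.8 -0.2  1.4]
scene score 0.72 best 112.0 0.79
side score 0.73 best 114.00000000000001 0.83
theta 112.0
scene [(array([268., 241., 276., 246.]), 0.62)] [(array([254., 232.]), 0.34)]
side [(array([340., 219., 344., 224.]), 0.53), (array([333., 226., 339., 234.]), 0.44)] [(array([336., 231.]), 0.63), (array([338., 225.]), 0.62), (array([331., 239.]), 0.59), (array([306., 222.]), 0.48)]
```

>>> {"fn": "apply_moves", "kwargs": {
  "targets": [
    {"tx": 0,"ty": 0,"tz": 0.006,"spin": 0},
    {"tx": 0,"ty": 0,"tz": 0.014,"spin": 0},
    {"tx": 0,"ty": 0,"tz": 0.022,"spin": 0},
    {"tx": 0,"ty": 0,"tz": 0.03,"spin": 0},
    {"tx": 0,"ty": 0,"tz": 0.038,"spin": 0},
    {"tx": 0,"ty": 0,"tz": 0.045,"spin": 0},
    {"tx": 0,"ty": 0,"tz": 0.05,"spin": 0},
    {"tx": 0,"ty": 0,"tz": 0.05,"spin": 0}
  ]
}}

```text
t: 20.45
ee_pos: [519.6, -45.3, 260.2]
orientation: [3.14, 0.096, 0.002]
ft_force: [-0.7, -0.7, -1.4]
width: 14.8
grasp_force: 30.0
```

```bash
python3 -c "
from h import *
theta('12')
for n in('scene','side'):
    print(n,[(np.round(q['box']),round(q['score'],2)) for q in ctrl.outline_of('onion_0',n)[:6]])
    for q in ctrl.pinpoint('onion_0',n)[:8]: print(np.round(q['uv']),round(q['score'],2),np.round(atz(cal(n),q['uv'],35)))
for i in range(4): print(ctrl.get_obs()['ft_force'])"
```

```text
t 20.45 pos [519.6 -45.3 260.2] azy -86.5 w 14.8 gf 30 F [-0.7 -0.7 -1.4]
scene score 0.73 best 106.0 0.84
side score 0.78 best 108.0 0.84
theta 108.0
scene [(array([269., 238., 278., 248.]), 0.57), (array([211., 198., 306., 278.]), 0.37)]
[273. 237.] 0.51 [571. -10.  35.]
side [(array([291., 237., 307., 251.]), 0.58), (array([252., 190., 360., 288.]), 0.25)]
[331. 238.] 0.55 [473. -24.  35.]
[309. 220.] 0.4 [561. -34.  35.]
[333. 232.] 0.38 [479. -45.  35.]
[337. 221.] 0.37 [491. -84.  35.]
[-0.5601063   0.44798156 -1.11191404]
[-0.5601063   0.44798156 -1.11191404]
[-0.5601063   0.44798156 -1.11191404]
[-0.5601063   0.44798156 -1.11191404]
```

>>> {"fn": "apply_moves", "kwargs": {
  "targets": [
    {"tx": -0.005,"ty": 0,"tz": 0.015,"spin": 0},
    {"tx": -0.02,"ty": -0.002,"tz": 0.03,"spin": 2},
    {"tx": -0.04,"ty": -0.005,"tz": 0.04,"spin": 8},
    {"tx": -0.06,"ty": -0.012,"tz": 0.045,"spin": 15},
    {"tx": -0.075,"ty": -0.025,"tz": 0.045,"spin": 22},
    {"tx": -0.085,"ty": -0.04,"tz": 0.045,"spin": 29},
    {"tx": -0.09,"ty": -0.06,"tz": 0.045,"spin": 36},
    {"tx": -0.09,"ty": -0.085,"tz": 0.045,"spin": 43}
  ]
}}

```text
t: 21.65
ee_pos: [428.4, -130.5, 304.5]
orientation: [-2.883, -1.249, -0.0]
ft_force: [0.0, -0.5, -1.1]
width: 14.8
grasp_force: 30.0
```

>>> {"fn": "apply_moves", "kwargs": {
  "targets": [
    {"tx": 0,"ty": -0.025,"tz": 0,"spin": 8},
    {"tx": 0,"ty": -0.05,"tz": 0,"spin": 16},
    {"tx": 0,"ty": -0.075,"tz": 0,"spin": 24},
    {"tx": 0,"ty": -0.1,"tz": 0,"spin": 32},
    {"tx": 0,"ty": -0.125,"tz": 0,"spin": 40},
    {"tx": 0,"ty": -0.15,"tz": 0,"spin": 48},
    {"tx": 0,"ty": -0.175,"tz": 0,"spin": 56},
    {"tx": 0,"ty": -0.2,"tz": 0,"spin": 64}
  ]
}}

```text
t: 22.45
ee_pos: [429.1, -331.3, 304.2]
orientation: [1.783, 2.586, -0.0]
ft_force: [0.1, 0.5, -1.8]
width: 15.2
grasp_force: 30.0
```

>>> {"fn": "apply_moves", "kwargs": {
  "targets": [
    {"tx": 0.01,"ty": -0.01,"tz": 0,"spin": 8},
    {"tx": 0.02,"ty": -0.02,"tz": 0,"spin": 16},
    {"tx": 0.03,"ty": -0.03,"tz": 0,"spin": 24},
    {"tx": 0.04,"ty": -0.04,"tz": 0,"spin": 32},
    {"tx": 0.05,"ty": -0.05,"tz": 0,"spin": 40},
    {"tx": 0.06,"ty": -0.055,"tz": 0,"spin": 48},
    {"tx": 0.07,"ty": -0.06,"tz": 0,"spin": 56},
    {"tx": 0.08,"ty": -0.061,"tz": 0,"spin": 64}
  ]
}}

```text
t: 23.25
ee_pos: [509.6, -391.8, 304.0]
orientation: [-0.142, -3.138, -0.0]
ft_force: [-0.4, -0.4, -1.3]
width: 14.7
grasp_force: 30.0
```

```bash
python3 -c "
from h import *
theta('13')
for n in('scene','side'):
    for q in ctrl.pinpoint('onion_0',n)[:8]: print(n,np.round(q['uv']),round(q['score'],2),np.round(atz(cal(n),q['uv'],40)))
    for q in ctrl.outline_of('onion_0',n)[:8]: b=q['box'];print('o',n,np.round(b),round(q['score'],2),np.round(atz(cal(n),[(b[0]+b[2])/2,(b[1]+b[3])/2],40)))
    for k in('tray_in','spoon','oil_bottle','salt_shaker','tomato_0'):
        for q in ctrl.pinpoint(k,n)[:2]: print(k,n,np.round(q['uv']),round(q['score'],2),np.round(atz(cal(n),q['uv'],4)))
    for k in ('spoon','tray_in'):
        r=ctrl.outline_of(k,n)
        if r and r[0]['score']>.4:
            ys,xs=np.nonzero(r[0]['pixels']); P=np.array([atz(cal(n),(x,y),10)[:2] for x,y in zip(xs,ys)],np.float32); print(k,n,round(r[0]['score'],2),'rect',cv2.minAreaRect(P))
"
```

```text
t 23.25 pos [ 509.6 -391.8  304. ] azy 84.8 w 14.7 gf 30 F [-0.4 -0.4 -1.3]
scene score 0.55 best 102.0 0.88
side no jug
theta 102.0
scene [273. 236.] 0.53 [570. -11.  40.]
o scene [209. 192. 306. 278.] 0.64 [540.  35.  40.]
tray_in scene [348. 304.] 0.93 [ 523. -367.    4.]
spoon scene [330. 297.] 0.53 [ 511. -309.    4.]
spoon scene [247. 190.] 0.43 [735. 283.   4.]
oil_bottle scene [330. 251.] 0.91 [ 671. -194.    4.]
salt_shaker scene [246. 193.] 0.66 [714. 270.   4.]
tomato_0 scene [252. 222.] 0.64 [606. 127.   4.]
tomato_0 scene [252. 238.] 0.44 [540.  66.   4.]
spoon scene 0.6 rect ((469.0057373046875, -308.83782958984375), (100.89158630371094, 13.211795806884766), 10.3986234664917)
tray_in scene 0.77 rect ((520.4449462890625, -362.83349609375), (235.70387268066406, 197.56187438964844), 7.625592231750488)
side [306. 222.] 0.64 [565. -20.  40.]
side [338. 226.] 0.5 [479. -69.  40.]
side [336. 232.] 0.46 [472. -48.  40.]
side [330. 239.] 0.39 [472. -13.  40.]
o side [339. 220. 345. 224.] 0.63 [475. -89.  40.]
tray_in side [372. 169.] 0.77 [ 517. -356.    4.]
tray_in side [307. 223.] 0.27 [571. -38.   4.]
spoon side [362. 179.] 0.63 [ 520. -299.    4.]
oil_bottle side [309. 177.] 0.71 [ 671. -195.    4.]
salt_shaker side [204. 274.] 0.73 [711. 288.   4.]
tomato_0 side [293. 247.] 0.72 [555.  56.   4.]
tomato_0 side [276. 251.] 0.45 [586. 100.   4.]
spoon side 0.6 rect ((513.8883666992188, -302.67291259765625), (187.54281616210938, 35.05863571166992), 2.841078519821167)
tray_in side 0.6 rect ((522.659912109375, -368.5869140625), (223.96762084960938, 207.11337280273438), 7.18298864364624)
```

>>> {"fn": "apply_moves", "kwargs": {
  "targets": [
    {"tx": 0.015,"ty": 0,"tz": -0.01,"spin": 1},
    {"tx": 0.035,"ty": -0.001,"tz": -0.025,"spin": 2},
    {"tx": 0.055,"ty": -0.001,"tz": -0.045,"spin": 3},
    {"tx": 0.07,"ty": -0.001,"tz": -0.07,"spin": 3},
    {"tx": 0.076,"ty": -0.002,"tz": -0.095,"spin": 3},
    {"tx": 0.076,"ty": -0.002,"tz": -0.115,"spin": 3},
    {"tx": 0.076,"ty": -0.002,"tz": -0.13,"spin": 3},
    {"tx": 0.076,"ty": -0.002,"tz": -0.138,"spin": 3}
  ]
}}

```text
t: 25.15
ee_pos: [585.1, -392.6, 164.0]
orientation: [-0.067, -3.139, -0.002]
ft_force: [-0.3, 0.4, -1.0]
width: 15.0
grasp_force: 30.0
```

>>> {"fn": "apply_moves", "kwargs": {
  "targets": [
    {"tx": -0.006,"ty": 0,"tz": -0.004,"spin": 0},
    {"tx": -0.013,"ty": 0,"tz": -0.008,"spin": 0},
    {"tx": -0.02,"ty": 0.001,"tz": -0.012,"spin": 0},
    {"tx": -0.028,"ty": 0.001,"tz": -0.015,"spin": 0},
    {"tx": -0.036,"ty": 0.001,"tz": -0.018,"spin": 0},
    {"tx": -0.044,"ty": 0.001,"tz": -0.02,"spin": 0},
    {"tx": -0.052,"ty": 0.002,"tz": -0.022,"spin": 0},
    {"tx": -0.06,"ty": 0.002,"tz": -0.024,"spin": 0}
  ]
}}

```text
t: 25.95
ee_pos: [524.6, -391.3, 142.4]
orientation: [0.068, 3.141, -0.0]
ft_force: [-1.0, 1.0, 1.5]
width: 15.1
grasp_force: 30.0
```

```bash
python3 -c "
from h import *
theta('14')"
```

```text
t 25.95 pos [ 524.6 -391.3  142.4] azy 87.5 w 15.1 gf 30 F [-1.   1.   1.5]
scene score 0.75 best 102.0 0.87
side score 0.82 best 108.0 0.87
theta 106.0
```

```bash
python3 -c "
from h import *
o,az=state(); g=o['ee_pos']+[0,0,18.7]; H={}
for n in('scene','side'):
    ctrl.get_image(n); m=ctrl.outline_of('jug',n)[0]['pixels'].astype(np.uint8); cn=np.vstack(cv2.findContours(m,0,2)[0]); h=np.zeros_like(m); cv2.fillConvexPoly(h,cv2.convexHull(cn),1); H[n]=(cal(n),h)
res=[]
for gz in range(60,131,5):
  for t in range(60,121,3):
    P=jugpts(g,az-np.pi/2,np.radians(t),gz); v=[(lambda k,h:(k&h).sum()/(k|h).sum())(hull(c,P),h) for c,h in H.values()]
    res.append((sum(v),gz,t,P[:,2].min().round()))
for r in sorted(res)[::-1][:8]: print(r)
"
```

```text
t 26.15 pos [ 525.3 -391.5  142.7] azy 87.5 w 14.9 gf 30 F [ 0.5 -0.1 -1.5]
(np.float64(1.7684803029630616), 85, 108, np.float64(-10.0))
(np.float64(1.766260951149316), 85, 111, np.float64(-10.0))
(np.float64(1.766061470315428), 90, 108, np.float64(-9.0))
(np.float64(1.755912913753475), 95, 105, np.float64(-7.0))
(np.float64(1.7522547047949173), 80, 114, np.float64(-11.0))
(np.float64(1.7416235224429313), 90, 105, np.float64(-9.0))
(np.float64(1.7379832094816807), 80, 111, np.float64(-11.0))
(np.float64(1.7379555659857266), 90, 111, np.float64(-8.0))
```

>>> {"fn": "apply_moves", "kwargs": {
  "targets": [
    {"tx": -0.004,"ty": 0,"tz": -0.003,"spin": 0},
    {"tx": -0.008,"ty": 0,"tz": -0.006,"spin": 0},
    {"tx": -0.012,"ty": 0,"tz": -0.009,"spin": 0},
    {"tx": -0.016,"ty": 0,"tz": -0.012,"spin": 0},
    {"tx": -0.02,"ty": 0,"tz": -0.014,"spin": 0},
    {"tx": -0.024,"ty": 0,"tz": -0.016,"spin": 0},
    {"tx": -0.028,"ty": 0,"tz": -0.018,"spin": 0},
    {"tx": -0.032,"ty": 0,"tz": -0.02,"spin": 0}
  ]
}}

```text
t: 27.15
ee_pos: [499.7, -398.9, 133.7]
orientation: [0.068, 3.124, -0.025]
ft_force: [-7.5, -3.2, 63.7]
width: 14.7
grasp_force: 41.7
```

```bash
cat >> h.py <<'E'
def fit2():
    o,az=state(); g=o['ee_pos']+[0,0,18.7]; H={}
    for n in('scene','side'):
        ctrl.get_image(n); r=ctrl.outline_of('jug',n)
        if not r or r[0]['score']<.4: print('no',n); continue
        m=r[0]['pixels'].astype(np.uint8); cn=np.vstack(cv2.findContours(m,0,2)[0]); h=np.zeros_like(m); cv2.fillConvexPoly(h,cv2.convexHull(cn),1); H[n]=(cal(n),h)
    for t in range(-6,126,6):
        P=jugpts(g,az-np.pi/2,np.radians(t),95); v=[(k&h).sum()/(k|h).sum() for k,h in ((hull(c,P),h) for c,h in H.values())]
        if sum(v)>1.2*len(v)/2: print(t,np.round(v,2),'zmin',P[:,2].min().round())
E
python3 -c "
from h import *
fit2()"
```

```text
t 27.15 pos [ 499.7 -398.9  133.7] azy 87.5 w 14.7 gf 42 F [-7.5 -3.2 63.7]
78 [0.66 0.58] zmin -1.0
84 [0.72 0.67] zmin -7.0
90 [0.78 0.77] zmin -12.0
96 [0.8  0.86] zmin -15.0
102 [0.77 0.84] zmin -16.0
108 [0.73 0.76] zmin -16.0
114 [0.71 0.69] zmin -14.0
120 [0.69 0.62] zmin -10.0
```

>>> {"fn": "apply_moves", "kwargs": {
  "targets": [
    {"tx": 0,"ty": 0,"tz": 0.008,"spin": 0},
    {"tx": 0,"ty": 0,"tz": 0.012,"spin": 0},
    {"tx": 0,"ty": 0,"tz": 0.014,"spin": 0},
    {"tx": 0,"ty": 0,"tz": 0.014,"spin": 0},
    {"tx": 0,"ty": 0,"tz": 0.014,"spin": 0},
    {"tx": 0,"ty": 0,"tz": 0.014,"spin": 0},
    {"tx": 0,"ty": 0,"tz": 0.014,"spin": 0},
    {"tx": 0,"ty": 0,"tz": 0.014,"spin": 0}
  ]
}}

```text
t: 28.15
ee_pos: [493.0, -391.0, 135.8]
orientation: [-0.068, -3.14, -0.001]
ft_force: [0.6, -0.6, -0.7]
width: 15.0
grasp_force: 33.3
```

```bash
python3 -c "
from h import *
fit2()
c=cal('scene')
for n in('scene','side'):
    for k in('jug','jug_handle','spoon'):
        print(n,k,[(np.round(q['uv'],1),round(q['score'],2)) for q in ctrl.pinpoint(k,n)[:2]])
"
```

```text
t 28.15 pos [ 493.  -391.   135.8] azy 87.5 w 15.0 gf 33 F [ 0.6 -0.6 -0.7]
78 [0.63 0.59] zmin 1.0
84 [0.7  0.69] zmin -4.0
90 [0.76 0.78] zmin -9.0
96 [0.79 0.84] zmin -13.0
102 [0.79 0.82] zmin -14.0
108 [0.76 0.74] zmin -14.0
114 [0.73 0.67] zmin -12.0
120 [0.69 0.61] zmin -7.0
scene jug [(array([327.3, 320.3]), 0.75)]
scene jug_handle [(array([353.8, 284. ]), 0.91), (array([246.6, 190.8]), 0.52)]
scene spoon []
side jug [(array([411.5, 165.1]), 0.76)]
side jug_handle [(array([394.4, 127.6]), 0.8)]
side spoon [(array([365.6, 179.7]), 0.59), (array([287.9, 251.3]), 0.34)]
```

```bash
python3 -c "
from h import *
s,d=cal('scene'),cal('side')
a,ra=tri([(s,(327.3,320.3)),(d,(411.5,165.1))]);b,rb=tri([(s,(353.8,284)),(d,(394.4,127.6))])
print(a,ra);print(b,rb)
# full fit of pose to hulls with TCP-free offsets
from scipy.optimize import minimize
o,az=state(); g=o['ee_pos']+[0,0,18.7]; H=[]
for n in('scene','side'):
    ctrl.get_image(n); m=ctrl.outline_of('jug',n)[0]['pixels'].astype(np.uint8); cn=np.vstack(cv2.findContours(m,0,2)[0]); h=np.zeros_like(m); cv2.fillConvexPoly(h,cv2.convexHull(cn),1); H.append((cal(n),h))
def f(p):
    P=jugpts(g+[p[0],p[1],p[2]],az-np.pi/2+p[4],p[3]); return -sum((k&h).sum()/(k|h).sum() for k,h in((hull(c,P),h) for c,h in H))
for t0 in(75,90,105):
    r=minimize(f,[0,0,0,np.radians(t0),0],method='Nelder-Mead',options=dict(initial_simplex=np.array([[0,0,0,np.radians(t0),0]]+[list(np.array([0,0,0,np.radians(t0),0])+e) for e in np.diag([15,15,15,.2,.15])]),maxiter=300)); print(r.fun,r.x[:3].round(),np.degrees(r.x[3:]).round())
"
```

```text
[ 395.97138231 -378.20100114   84.37561974] [array([ 1.6, -1.3]), array([1. , 1.5])]
[ 491.04908247 -396.033947    175.51126619] [array([ 2.6, -2.4]), array([1.5, 2.7])]
t 28.65 pos [ 493.2 -391.2  136.3] azy 87.5 w 14.9 gf 33 F [ 0.9 -0.  -1.9]Traceback (most recent call last):
  File "<string>", line 10, in <module>
    ctrl.get_image(n); m=ctrl.outline_of('jug',n)[0]['pixels'].astype(np.uint8); cn=np.vstack(cv2.findContours(m,0,2)[0]); h=np.zeros_like(m); cv2.fillConvexPoly(h,cv2.convexHull(cn),1); H.append((cal(n),h))
                         ~~~~~~~~~~~~~~~~~~~~~~~~^^^
IndexError: list index out of range
```

>>> {"fn": "apply_moves", "kwargs": {
  "targets": [
    {"tx": 0.002,"ty": 0,"tz": 0.005,"spin": 0},
    {"tx": 0.01,"ty": 0,"tz": 0.006,"spin": 0},
    {"tx": 0.02,"ty": 0,"tz": 0.006,"spin": 0},
    {"tx": 0.03,"ty": -0.001,"tz": 0.005,"spin": 0},
    {"tx": 0.038,"ty": -0.001,"tz": 0.003,"spin": 0},
    {"tx": 0.038,"ty": -0.001,"tz": 0.0,"spin": 0},
    {"tx": 0.038,"ty": -0.001,"tz": 0.0,"spin": 0},
    {"tx": 0.038,"ty": -0.001,"tz": 0.0,"spin": 0}
  ]
}}

```text
t: 29.55
ee_pos: [530.9, -392.1, 136.1]
orientation: [-0.068, -3.14, -0.001]
ft_force: [0.5, -0.3, -1.3]
width: 14.7
grasp_force: 33.2
```

>>> {"fn": "apply_moves", "kwargs": {
  "targets": [
    {"tx": 0,"ty": 0,"tz": 0,"spin": 0},
    {"tx": 0,"ty": 0,"tz": 0,"spin": 0},
    {"tx": 0,"ty": 0,"tz": 0,"spin": 0},
    {"tx": 0,"ty": 0,"tz": 0,"spin": 0},
    {"tx": 0,"ty": 0,"tz": 0,"spin": 0},
    {"tx": 0,"ty": 0,"tz": 0,"spin": 0},
    {"tx": 0,"ty": 0,"tz": 0,"spin": 0},
    {"tx": 0,"ty": 0,"tz": 0,"spin": 0}
  ],
  "gripper": 0.5
}}

```text
t: 30.35
ee_pos: [531.2, -392.3, 136.4]
orientation: [0.068, 3.141, -0.0]
ft_force: [-0.3, -0.3, -0.1]
width: 21.8
grasp_force: 0.1
```

```bash
cat >> h.py <<'E'
def pts():
    state(); L={}
    for n in('scene','side'):
        ctrl.get_image(n)
        for k in('jug','jug_handle'):
            r=ctrl.pinpoint(k,n)
            if r and r[0]['score']>.4: L.setdefault(k,[]).append((cal(n),r[0]['uv']))
    for k in L:
        if len(L[k])==2: a,b=tri(L[k]); print(k,a.round(),*b)
E
python3 -c "
from h import *
pts(); fit2()"
```

```text
t 30.35 pos [ 531.2 -392.3  136.4] azy 87.5 w 21.8 gf 0 F [-0.3 -0.3 -0.1]
jug [ 441. -394.   69.] [ 0.2 -0.2] [0.1 0.2]
t 30.65 pos [ 531.2 -392.3  136.4] azy 87.5 w 21.6 gf 0 F [ 0.1  0.6 -0.3]
72 [0.64 0.58] zmin -5.0
78 [0.73 0.66] zmin 1.0
84 [0.82 0.75] zmin -4.0
90 [0.85 0.79] zmin -9.0
96 [0.83 0.78] zmin -12.0
102 [0.79 0.73] zmin -14.0
108 [0.74 0.67] zmin -13.0
114 [0.7 0.6] zmin -11.0
120 [0.66 0.55] zmin -7.0
```

>>> {"fn": "apply_moves", "kwargs": {
  "targets": [
    {"tx": -0.008,"ty": 0,"tz": 0,"spin": 0},
    {"tx": -0.016,"ty": 0,"tz": 0,"spin": 0},
    {"tx": -0.024,"ty": 0,"tz": 0,"spin": 0},
    {"tx": -0.031,"ty": 0,"tz": 0,"spin": 0},
    {"tx": -0.031,"ty": 0,"tz": 0,"spin": 0},
    {"tx": -0.031,"ty": 0,"tz": 0,"spin": 0},
    {"tx": -0.031,"ty": 0,"tz": 0,"spin": 0},
    {"tx": -0.031,"ty": 0,"tz": 0,"spin": 0}
  ]
}}

```text
t: 31.65
ee_pos: [500.5, -392.3, 136.4]
orientation: [0.068, 3.141, -0.0]
ft_force: [0.2, -0.6, -0.8]
width: 21.8
grasp_force: 0.0
```

>>> {"fn": "apply_moves", "kwargs": {
  "targets": [
    {"tx": 0,"ty": 0,"tz": 0,"spin": 0},
    {"tx": 0,"ty": 0,"tz": 0,"spin": 0},
    {"tx": 0,"ty": 0,"tz": 0,"spin": 0},
    {"tx": 0,"ty": 0,"tz": 0,"spin": 0},
    {"tx": 0,"ty": 0,"tz": 0,"spin": 0},
    {"tx": 0,"ty": 0,"tz": 0,"spin": 0},
    {"tx": 0,"ty": 0,"tz": 0,"spin": 0},
    {"tx": 0,"ty": 0,"tz": 0,"spin": 0}
  ],
  "gripper": 1
}}

```text
t: 32.45
ee_pos: [500.2, -392.2, 136.3]
orientation: [-0.068, -3.141, -0.0]
ft_force: [-0.3, -0.8, 0.1]
width: 15.4
grasp_force: 29.7
```

```bash
python3 -c "
from h import *
pts(); pts()"
```

```text
t 32.45 pos [ 500.2 -392.2  136.3] azy 87.5 w 15.4 gf 30 F [-0.3 -0.8  0.1]
jug [ 613. -253. -334.] [-11.2   7.8] [ -6.1 -11.9]
jug_handle [ 517. -399.  155.] [ 2.  -1.9] [1.1 2.1]
t 32.75 pos [ 500.2 -392.2  136.4] azy 87.5 w 14.9 gf 30 F [-0.1  0.5 -0.9]
jug [ 448. -392.   48.] [ 0.2 -0.2] [0.1 0.2]
jug_handle [ 517. -386.  154.] [ 2.2 -2.1] [1.3 2.4]
```

>>> {"fn": "apply_moves", "kwargs": {
  "targets": [
    {"tx": -0.004,"ty": 0,"tz": 0,"spin": 0},
    {"tx": -0.01,"ty": 0,"tz": 0.0,"spin": 0},
    {"tx": -0.016,"ty": 0,"tz": 0.001,"spin": 0},
    {"tx": -0.022,"ty": 0,"tz": 0.001,"spin": 0},
    {"tx": -0.028,"ty": 0,"tz": 0.002,"spin": 0},
    {"tx": -0.034,"ty": 0,"tz": 0.002,"spin": 0},
    {"tx": -0.04,"ty": 0,"tz": 0.003,"spin": 0},
    {"tx": -0.044,"ty": 0,"tz": 0.003,"spin": 0}
  ]
}}

```text
t: 33.85
ee_pos: [457.8, -394.0, 141.8]
orientation: [0.069, 3.136, -0.006]
ft_force: [2.8, -1.3, 9.5]
width: 14.8
grasp_force: 30.1
```

```bash
python3 -c "
from h import *
pts(); fit2()"
```

```text
t 33.85 pos [ 457.8 -394.   141.8] azy 87.5 w 14.8 gf 30 F [ 2.8 -1.3  9.5]
jug [ 432. -386.   55.] [ 0.9 -0.8] [0.6 0.9]
jug_handle [ 467. -398.  164.] [ 0.4 -0.3] [0.2 0.4]
t 34.15 pos [ 458.  -394.1  141.8] azy 87.5 w 14.9 gf 30 F [ 1.7 -2.1  9.9]
48 [0.62 0.71] zmin -5.0
54 [0.69 0.81] zmin -6.0
60 [0.71 0.81] zmin -6.0
66 [0.68 0.7 ] zmin -3.0
72 [0.66 0.62] zmin 1.0
```

>>> {"fn": "apply_moves", "kwargs": {
  "targets": [
    {"tx": -0.01,"ty": 0,"tz": -0.001,"spin": 0},
    {"tx": -0.02,"ty": 0,"tz": -0.002,"spin": 0},
    {"tx": -0.03,"ty": 0,"tz": -0.004,"spin": 0},
    {"tx": -0.04,"ty": 0.001,"tz": -0.006,"spin": 0},
    {"tx": -0.05,"ty": 0.001,"tz": -0.009,"spin": 0},
    {"tx": -0.06,"ty": 0.001,"tz": -0.013,"spin": 0},
    {"tx": -0.069,"ty": 0.001,"tz": -0.018,"spin": 0},
    {"tx": -0.076,"ty": 0.001,"tz": -0.022,"spin": 0}
  ]
}}

```text
t: 35.15
ee_pos: [380.3, -393.6, 120.7]
orientation: [0.068, 3.138, -0.008]
ft_force: [-3.8, 4.2, 23.7]
width: 15.2
grasp_force: 30.2
```

```bash
python3 -c "
from h import *
pts(); fit2()"
```

```text
t 35.15 pos [ 380.3 -393.6  120.7] azy 87.5 w 15.2 gf 30 F [-3.8  4.2 23.7]
jug [ 415. -386.   21.] [ 1.  -0.8] [0.6 0.9]
jug_handle [ 387. -397.  148.] [ 1.6 -1.4] [1.  1.5]
t 35.45 pos [ 380.3 -392.9  119.9] azy 87.5 w 14.7 gf 30 F [-6.   0.4 19.7]
18 [0.59 0.73] zmin 6.0
24 [0.65 0.83] zmin -4.0
30 [0.65 0.88] zmin -12.0
36 [0.62 0.78] zmin -19.0
42 [0.56 0.69] zmin -24.0
```

>>> {"fn": "apply_moves", "kwargs": {
  "targets": [
    {"tx": 0,"ty": 0,"tz": 0.02,"spin": 0},
    {"tx": 0.005,"ty": 0,"tz": 0.035,"spin": 0},
    {"tx": 0.02,"ty": -0.001,"tz": 0.045,"spin": 0},
    {"tx": 0.04,"ty": -0.002,"tz": 0.045,"spin": 0},
    {"tx": 0.06,"ty": -0.002,"tz": 0.045,"spin": 0},
    {"tx": 0.08,"ty": -0.003,"tz": 0.04,"spin": 0},
    {"tx": 0.096,"ty": -0.003,"tz": 0.03,"spin": 0},
    {"tx": 0.103,"ty": -0.003,"tz": 0.015,"spin": 0}
  ]
}}

```text
t: 36.45
ee_pos: [484.4, -394.5, 132.0]
orientation: [0.067, 3.14, -0.001]
ft_force: [1.2, -0.4, -1.9]
width: 15.5
grasp_force: 29.9
```

```bash
python3 -c "
from h import *
pts(); fit2()"
```

```text
t 36.45 pos [ 484.4 -394.5  132. ] azy 87.5 w 15.5 gf 30 F [ 1.2 -0.4 -1.9]
jug [ 514. -388.   35.] [-0.2  0.2] [-0.1 -0.2]
jug_handle [ 487. -401.  168.] [ 1.6 -1.4] [0.9 1.7]
t 36.75 pos [ 482.4 -394.2  132.3] azy 87.5 w 14.7 gf 30 F [-0.8 -0.8 -2. ]
18 [0.56 0.72] zmin 18.0
24 [0.62 0.82] zmin 8.0
30 [0.63 0.85] zmin 0.0
36 [0.61 0.75] zmin -6.0
42 [0.57 0.65] zmin -11.0
```

>>> {"fn": "apply_moves", "kwargs": {
  "targets": [
    {"tx": 0,"ty": 0,"tz": -0.01,"spin": 0},
    {"tx": -0.003,"ty": 0,"tz": -0.018,"spin": 0},
    {"tx": -0.01,"ty": 0,"tz": -0.025,"spin": 0},
    {"tx": -0.018,"ty": 0.0,"tz": -0.032,"spin": 0},
    {"tx": -0.026,"ty": 0.001,"tz": -0.04,"spin": 0},
    {"tx": -0.034,"ty": 0.001,"tz": -0.048,"spin": 0},
    {"tx": -0.042,"ty": 0.001,"tz": -0.057,"spin": 0},
    {"tx": -0.048,"ty": 0.001,"tz": -0.064,"spin": 0}
  ]
}}

```text
t: 37.75
ee_pos: [434.2, -394.2, 69.6]
orientation: [0.069, 3.14, -0.002]
ft_force: [-10.2, 0.4, 17.2]
width: 16.0
grasp_force: 32.3
```

```bash
python3 -c "
from h import *
pts(); fit2()"
```

```text
t 37.75 pos [ 434.2 -394.2   69.6] azy 87.5 w 16.0 gf 32 F [-10.2   0.4  17.2]
jug [ 502. -390.    9.] [ 1.6 -1.4] [0.9 1.6]
t 38.05 pos [ 434.  -393.3   68.9] azy 87.5 w 15.6 gf 31 F [-7.9  1.  11.1]
-6 [0.49 0.8 ] zmin -3.0
0 [0.51 0.92] zmin -7.0
6 [0.52 0.89] zmin -21.0
12 [0.48 0.78] zmin -34.0
```

>>> {"fn": "apply_moves", "kwargs": {
  "targets": [
    {"tx": 0,"ty": 0,"tz": 0,"spin": 0},
    {"tx": 0,"ty": 0,"tz": 0,"spin": 0},
    {"tx": 0,"ty": 0,"tz": 0,"spin": 0},
    {"tx": 0,"ty": 0,"tz": 0,"spin": 0},
    {"tx": 0,"ty": 0,"tz": 0,"spin": 0},
    {"tx": 0,"ty": 0,"tz": 0,"spin": 0},
    {"tx": 0,"ty": 0,"tz": 0,"spin": 0},
    {"tx": 0,"ty": 0,"tz": 0,"spin": 0}
  ],
  "gripper": 0.4
}}

```text
t: 39.05
ee_pos: [435.3, -393.2, 68.4]
orientation: [0.068, 3.141, -0.0]
ft_force: [-0.2, 0.5, 0.9]
width: 26.2
grasp_force: 0.0
```

>>> {"fn": "apply_moves", "kwargs": {
  "targets": [
    {"tx": 0,"ty": 0,"tz": 0.01,"spin": 0},
    {"tx": 0,"ty": 0,"tz": 0.03,"spin": 0},
    {"tx": 0,"ty": 0,"tz": 0.06,"spin": 0},
    {"tx": 0,"ty": 0,"tz": 0.1,"spin": 0},
    {"tx": 0,"ty": 0,"tz": 0.14,"spin": 0},
    {"tx": 0,"ty": 0,"tz": 0.18,"spin": 0},
    {"tx": 0,"ty": 0,"tz": 0.22,"spin": 0},
    {"tx": 0,"ty": 0,"tz": 0.25,"spin": 0}
  ],
  "gripper": 0.2
}}

```text
t: 39.85
ee_pos: [435.5, -393.5, 322.2]
orientation: [0.068, 3.138, -0.004]
ft_force: [0.7, -0.5, -0.6]
width: 35.1
grasp_force: 0.0
```

```bash
cat >> h.py <<'E'
def freefit():
    from scipy.optimize import minimize
    H=[]
    for n in('scene','side'):
        ctrl.get_image(n); r=ctrl.outline_of('jug',n)
        if not r or r[0]['score']<.4: print('no',n); continue
        m=r[0]['pixels'].astype(np.uint8); H.append((cal(n),m)); print(n,round(r[0]['score'],2))
    PTS=np.vstack([BODY,[[8,-84,45],[-8,-84,45],[8,-84,130],[-8,-84,130]]])
    for t in(0,8,15,60,79):
        def f(p):
            q=PTS.copy(); s,c=np.sin(np.radians(t)),np.cos(np.radians(t)); fw=q[:,1]*c+q[:,2]*s; z=-q[:,1]*s+q[:,2]*c; z-=z.min()
            y=np.array([np.cos(p[2]),np.sin(p[2])]);x=np.array([y[1],-y[0]])
            P=np.c_[p[0]+fw*y[0]+q[:,0]*x[0],p[1]+fw*y[1]+q[:,0]*x[1],z+4]
            return -sum((k&h).sum()/(k|h).sum() for k,h in((hull(c_,P),h) for c_,h in H))/len(H)
        x0=np.array([508,-392,-.04]); r=minimize(f,x0,method='Nelder-Mead',options=dict(initial_simplex=np.vstack([x0]+[x0+e for e in np.diag([20,20,.3])]),maxiter=150)); print(t,round(r.fun,3),r.x.round(2))
E
python3 -c "
from h import *
pts(); freefit()"
```

```text
t 39.85 pos [ 435.5 -393.5  322.2] azy 87.5 w 35.1 gf 0 F [ 0.7 -0.5 -0.6]
jug [ 504. -388.    2.] [ 0.2 -0.2] [0.1 0.2]
jug_handle [ 427. -392.   99.] [ 0.2 -0.2] [0.1 0.2]
scene 0.96
side 0.94
0 -0.855 [ 5.0374e+02 -3.8719e+02  1.5000e-01]
8 -0.837 [ 4.9193e+02 -3.8580e+02  9.0000e-02]
15 -0.811 [ 4.8781e+02 -3.8255e+02  3.0000e-02]
60 -0.763 [ 4.4916e+02 -4.0233e+02  2.9000e-01]
79 -0.762 [ 4.4834e+02 -4.0568e+02  3.2000e-01]
```

>>> {"fn": "apply_moves", "kwargs": {
  "targets": [
    {"tx": -0.005,"ty": 0.045,"tz": 0,"spin": 1},
    {"tx": -0.01,"ty": 0.09,"tz": 0,"spin": 2},
    {"tx": -0.015,"ty": 0.135,"tz": 0,"spin": 3},
    {"tx": -0.02,"ty": 0.18,"tz": 0,"spin": 4},
    {"tx": -0.025,"ty": 0.225,"tz": 0,"spin": 5},
    {"tx": -0.035,"ty": 0.27,"tz": 0,"spin": 5.5},
    {"tx": -0.045,"ty": 0.315,"tz": 0,"spin": 5.5},
    {"tx": -0.055,"ty": 0.355,"tz": 0,"spin": 5.5}
  ],
  "gripper": 1
}}

```text
t: 41.15
ee_pos: [379.2, -36.5, 318.0]
orientation: [0.082, -3.14, -0.001]
ft_force: [0.8, 0.1, 1.0]
width: 0.1
grasp_force: 0.0
```

>>> {"fn": "apply_moves", "kwargs": {
  "targets": [
    {"tx": -0.005,"ty": 0.03,"tz": -0.02,"spin": 0},
    {"tx": -0.01,"ty": 0.044,"tz": -0.06,"spin": 0},
    {"tx": -0.01,"ty": 0.044,"tz": -0.1,"spin": 0},
    {"tx": -0.01,"ty": 0.044,"tz": -0.14,"spin": 0},
    {"tx": -0.01,"ty": 0.044,"tz": -0.18,"spin": 0},
    {"tx": -0.01,"ty": 0.044,"tz": -0.215,"spin": 0},
    {"tx": -0.01,"ty": 0.044,"tz": -0.235,"spin": 0},
    {"tx": -0.01,"ty": 0.044,"tz": -0.242,"spin": 0}
  ]
}}

```text
t: 41.95
ee_pos: [368.6, 5.8, 74.3]
orientation: [0.082, -3.136, -0.0]
ft_force: [-0.6, 1.2, -0.2]
width: 0.6
grasp_force: 0.0
```

```bash
python3 -c "
from h import *
state()
for n in('scene','side'):
    ctrl.get_image(n)
    for k in('drawer_front_top','drawer_unit','salt_shaker','oil_bottle','onion_0','tomato_0','spoon'):
        for q in ctrl.pinpoint(k,n)[:6]:
            if q['score']>.35: print(n,k,round(q['score'],2),atz(cal(n),q['uv'],118 if 'front' in k else 28 if k[0] in 'o' and k[1]=='n' else 4).round()[:2])
"
```

```text
t 41.95 pos [368.6   5.8  74.3] azy 93.0 w 0.6 gf 0 F [-0.6  1.2 -0.2]
scene drawer_front_top 0.87 [443.  21.]
scene drawer_front_top 0.41 [628. 174.]
scene drawer_unit 0.59 [754.  29.]
scene salt_shaker 0.41 [729. 288.]
scene oil_bottle 0.67 [ 673. -190.]
scene onion_0 0.49 [578.   1.]
scene tomato_0 0.58 [599. 130.]
scene tomato_0 0.43 [561.  74.]
scene spoon 0.7 [ 512. -297.]
side drawer_front_top 0.69 [440.   6.]
side drawer_unit 0.68 [766.  38.]
side salt_shaker 0.67 [713. 277.]
side oil_bottle 0.58 [ 662. -198.]
side onion_0 0.59 [474. -20.]
side onion_0 0.5 [744.  45.]
side onion_0 0.49 [486. -53.]
side onion_0 0.47 [578. -38.]
side onion_0 0.39 [489. -91.]
side tomato_0 0.63 [552.  51.]
side tomato_0 0.43 [583. 105.]
side spoon 0.6 [ 515. -304.]
```

```bash
python3 -c "
from h import *
w0=cv2.imread('pics/side0.png'); print(w0[335:350,205:228].reshape(-1,3)[::40].tolist())
for n in('side','scene'):
    im=ctrl.get_image(n)[:,:,::-1].copy(); cv2.imwrite('pics/%s_pre.png'%n,im); hsv=cv2.cvtColor(im,cv2.COLOR_BGR2HSV)
    for f in ([cv2.imread('pics/side0.png')] if n=='side' else [])+[im]:
        h=cv2.cvtColor(f,cv2.COLOR_BGR2HSV); m=((h[...,0]>3)&(h[...,0]<18)&(h[...,1]>110)&(h[...,2]>40)&(h[...,2]<190)).astype(np.uint8)
        k,_,st,c=cv2.connectedComponentsWithStats(m)
        print(n,[(tuple(c[i].round().astype(int)),int(st[i,4])) for i in range(1,k) if 8<st[i,4]<400])
    print(n,'jug at',proj(cal(n),(504,-378,20)).round(),'empty half',proj(cal(n),(540,-45,30)).round())
"
```

```text
[[36, 59, 77], [48, 68, 82], [48, 65, 82], [16, 38, 69], [23, 39, 67], [24, 40, 66], [62, 79, 90], [19, 40, 63], [66, 92, 112]]
side [((np.int64(536), np.int64(88)), 60), ((np.int64(372), np.int64(119)), 43), ((np.int64(391), np.int64(129)), 44), ((np.int64(227), np.int64(171)), 27), ((np.int64(234), np.int64(175)), 16), ((np.int64(240), np.int64(177)), 9), ((np.int64(129), np.int64(198)), 122), ((np.int64(131), np.int64(219)), 23), ((np.int64(165), np.int64(285)), 130), ((np.int64(125), np.int64(318)), 301)]
side [((np.int64(372), np.int64(119)), 60), ((np.int64(230), np.int64(173)), 60), ((np.int64(128), np.int64(196)), 102), ((np.int64(132), np.int64(216)), 48), ((np.int64(337), np.int64(227)), 112), ((np.int64(311), np.int64(222)), 68), ((np.int64(165), np.int64(284)), 128), ((np.int64(124), np.int64(319)), 289)]
side jug at [379. 164.] empty half [317. 222.]
scene [((np.int64(188), np.int64(36)), 287), ((np.int64(197), np.int64(80)), 34), ((np.int64(309), np.int64(175)), 14), ((np.int64(251), np.int64(218)), 16), ((np.int64(235), np.int64(225)), 28), ((np.int64(272), np.int64(242)), 47), ((np.int64(519), np.int64(281)), 307), ((np.int64(420), np.int64(320)), 29), ((np.int64(496), np.int64(369)), 52), ((np.int64(491), np.int64(378)), 42)]
scene jug at [348. 307.] empty half [274. 247.]
```

```bash
python3 -c "
import cv2,numpy as np
for f,(x0,x1,y0,y1) in {'side_pre':(298,350,212,244),'scene_pre':(258,292,228,256)}.items():
    h=cv2.cvtColor(cv2.imread('pics/%s.png'%f),cv2.COLOR_BGR2HSV)[y0:y1,x0:x1]
    m=(h[...,0]<18)&(h[...,1]>95)
    print(f); [print(''.join('%x'%(v//16) if b else '.' for b,v in zip(r,hv))) for r,hv in zip(m,h[...,2])]
"
```

```text
side_pre
....................................................
....................................................
....................................................
....................................................
....................................................
............55..............................555.....
..........5788765.........................678775....
..........78998765........................899987....
.........678999865.......................89aa988....
.........678998765.......................89a988.....
.........678887665.......................78998......
.........678876654.......................7777.......
.........677765544.......................6678.......
..........66555444....................887656........
............55443...................9999876.........
...................................999a998..........
...................................999a998..........
...................................889988...........
...................................888777...........
...................................77777............
...............................
[... 894 characters left out ...]

..................................
..................................
.............8998.................
............9aaccb8...............
............99abbba...............
...........789aabba...............
...........77889999...............
...........66777777...............
8...........777777................
b9...........7776.................
.b............77..................
..............7...................
..................................
..................................
..................................
..................................
..................................
..................................
..................................
..................................
```

```bash
python3 -c "
import cv2,numpy as np
from h import *
for f,n,P in (('side0','side',(535,418)),('side_pre','side',(513,-388)),('scene_pre','scene',(513,-388))):
    u,v=proj(cal(n),(P[0],P[1],20)).astype(int); c=cv2.imread('pics/%s.png'%f)[v-22:v+22,u-26:u+26]; h=cv2.cvtColor(c,cv2.COLOR_BGR2HSV)
    d=c[...,2].astype(int)-c[...,0]; print(f,u,v,'V/16 where R-B>30 & V<110')
    m=(d>25)&(h[...,2]<110)
    [print(''.join('%x'%(q//16) if b else '.' for b,q in zip(r,hv))) for r,hv in zip(m[::2],h[::2,:,2])]
"
```

```text
side0 218 344 V/16 where R-B>30 & V<110
6.6..6666...........................................
66.6....66...6........6...666.......................
66.66.....6.............655456......................
6666666......6...6...6554333456.....................
6666.66.6.6...6.6..654434433445.....................
66666666666666.6...644444444444.....................
666.66...6655554444444444444444.....................
66.66..6.665444333433444444434566...........56......
6666.6666654444444443455555443333334.........44445..
666.6.66..54444444444.......4444433435.......4444.44
66...6.6..64444454344......44444434334........444.44
65..6..6....65444445......433333444445......54444444
66.....66......5333343343345665444445.......44444444
6566.........654334444334456.65556..........44444444
..6666........5444444444445665556...........44444444
.....566......54444444434456...............444445444
......6........444444446..................4454444444
.................6.6.....................44445454444
.........6.............................4454444444444
............6........................444444444444444

[... 1824 characters left out ...]
...........
....................................................
....................................................
....................................................
....................................................
....................................................
....................................................
....................................................
....................................................
....................................................
....................................................
....................................................
....................................................
....................................................
```

>>> {"fn": "apply_moves", "kwargs": {
  "targets": [
    {"tx": 0,"ty": 0,"tz": 0.04,"spin": 0},
    {"tx": 0,"ty": 0,"tz": 0.085,"spin": 0},
    {"tx": 0.01,"ty": 0,"tz": 0.13,"spin": 0},
    {"tx": 0.02,"ty": 0,"tz": 0.175,"spin": 0},
    {"tx": 0.04,"ty": -0.01,"tz": 0.22,"spin": 0},
    {"tx": 0.06,"ty": -0.02,"tz": 0.26,"spin": 0},
    {"tx": 0.08,"ty": -0.03,"tz": 0.3,"spin": 0},
    {"tx": 0.09,"ty": -0.03,"tz": 0.33,"spin": 0}
  ]
}}

```text
t: 43.65
ee_pos: [461.7, -25.2, 409.1]
orientation: [-0.081, 3.138, -0.001]
ft_force: [0.5, 0.1, 0.5]
width: 0.3
grasp_force: 0.0
```

```bash
python3 -c "
from h import *
state(); im=save('wrist','w_on.png'); c=cal('wrist')
for k in('onion_0','tomato_0','empty_half','tomato_half','drawer_front_top'):
    for q in ctrl.pinpoint(k,'wrist')[:8]:
        if q['score']>.25: print(k,np.round(q['uv']),round(q['score'],2),atz(c,q['uv'],118 if 'front' in k else 35).round()[:2])
for q in ctrl.outline_of('onion_0','wrist')[:8]: print('box',np.round(q['box']),round(q['score'],2))
h=cv2.cvtColor(im,cv2.COLOR_RGB2HSV); m=((h[...,0]<18)&(h[...,1]>95)&(h[...,2]<200)).astype(np.uint8)
k,_,st,cc=cv2.connectedComponentsWithStats(m)
for i in range(1,k):
    if st[i,4]>60: print('blob',cc[i].round(),st[i].tolist(),atz(c,cc[i],40).round()[:2],im[int(cc[i][1]),int(cc[i][0])])
"
```

```text
t 43.65 pos [461.7 -25.2 409.1] azy 93.0 w 0.3 gf 0 F [0.5 0.1 0.5]
onion_0 [290. 177.] 0.79 [493. -11.]
onion_0 [290. 166.] 0.74 [477. -11.]
onion_0 [258. 168.] 0.69 [482. -58.]
onion_0 [276. 224.] 0.6 [566. -27.]
onion_0 [247. 167.] 0.5 [481. -74.]
onion_0 [102. 183.] 0.35 [ 516. -285.]
tomato_0 [363. 239.] 0.66 [584. 106.]
tomato_0 [338. 212.] 0.59 [543.  64.]
empty_half [273. 229.] 0.71 [575. -32.]
tomato_half [344. 224.] 0.6 [561.  75.]
tomato_half [101. 181.] 0.57 [ 513. -286.]
drawer_front_top [349. 226.] 0.54 [536.  66.]
box [262. 206. 286. 227.] 0.78
box [248. 159. 269. 175.] 0.77
box [271. 160. 298. 170.] 0.68
box [285. 166. 311. 190.] 0.67
box [227. 156. 247. 173.] 0.59
blob [296. 174.] [286, 160, 23, 27, 251] [487.  -3.] [146  89  51]
blob [337. 207.] [324, 198, 29, 28, 340] [535.  61.] [172  60  54]
blob [276. 213.] [267, 205, 20, 20, 193] [547. -28.] [133  81  50]
blob [364. 244.] [351, 230, 28, 28, 623] [590. 109.] [134  49  43]
blob [267. 291.] [247, 256, 31, 82, 1244] [678. -38.] [66 42 36]
blob [297. 290.] [286, 256, 31, 82, 1260] [675.  10.] [66 43 36]
blob [520. 340.] [496, 328, 54, 25, 1030] [750. 389.] [106  39  27]
blob [  6. 407.] [0, 393, 15, 27, 316] [ 936. -494.] [47 24 21]
blob [531. 406.] [497, 393, 63, 27, 1532] [885. 442.] [95 35 25]
```

>>> {"fn": "apply_moves", "kwargs": {
  "targets": [
    {"tx": -0.02,"ty": 0.005,"tz": -0.04,"spin": 0},
    {"tx": -0.05,"ty": 0.015,"tz": -0.075,"spin": 0},
    {"tx": -0.075,"ty": 0.03,"tz": -0.115,"spin": 0},
    {"tx": -0.09,"ty": 0.03,"tz": -0.16,"spin": 0},
    {"tx": -0.09,"ty": 0.03,"tz": -0.205,"spin": 0},
    {"tx": -0.09,"ty": 0.03,"tz": -0.25,"spin": 0},
    {"tx": -0.09,"ty": 0.03,"tz": -0.295,"spin": 0},
    {"tx": -0.09,"ty": 0.03,"tz": -0.325,"spin": 0}
  ]
}}

```text
t: 44.8
ee_pos: [367.5, 5.9, 78.6]
orientation: [0.083, -3.136, -0.0]
ft_force: [-0.1, 0.1, 0.8]
width: 0.6
grasp_force: 0.0
```

>>> {"fn": "apply_moves", "kwargs": {
  "targets": [
    {"tx": 0.01,"ty": 0.001,"tz": 0,"spin": 0},
    {"tx": 0.02,"ty": 0.001,"tz": 0,"spin": 0},
    {"tx": 0.032,"ty": 0.002,"tz": 0,"spin": 0},
    {"tx": 0.044,"ty": 0.002,"tz": 0,"spin": 0},
    {"tx": 0.056,"ty": 0.003,"tz": 0,"spin": 0},
    {"tx": 0.068,"ty": 0.004,"tz": 0,"spin": 0},
    {"tx": 0.08,"ty": 0.004,"tz": 0,"spin": 0},
    {"tx": 0.092,"ty": 0.005,"tz": 0,"spin": 0}
  ]
}}

```text
t: 45.6
ee_pos: [463.4, 10.7, 81.7]
orientation: [-0.082, 3.14, -0.0]
ft_force: [-2.4, -1.1, 0.8]
width: 0.7
grasp_force: 0.7
```

>>> {"fn": "apply_moves", "kwargs": {
  "targets": [
    {"tx": 0.012,"ty": 0.001,"tz": 0,"spin": 0},
    {"tx": 0.024,"ty": 0.001,"tz": 0,"spin": 0},
    {"tx": 0.036,"ty": 0.002,"tz": 0,"spin": 0},
    {"tx": 0.048,"ty": 0.003,"tz": 0,"spin": 0},
    {"tx": 0.06,"ty": 0.003,"tz": 0,"spin": 0},
    {"tx": 0.072,"ty": 0.004,"tz": 0,"spin": 0},
    {"tx": 0.084,"ty": 0.005,"tz": 0,"spin": 0},
    {"tx": 0.094,"ty": 0.005,"tz": 0,"spin": 0}
  ]
}}

```text
t: 46.4
ee_pos: [557.4, 16.0, 81.4]
orientation: [-0.082, 3.14, 0.0]
ft_force: [-1.0, 0.4, 0.0]
width: 0.4
grasp_force: 0.7
```

```bash
python3 -c "
from h import *
state()
for n in('scene','side'):
    ctrl.get_image(n)
    for q in ctrl.pinpoint('drawer_front_top',n)[:2]: print(n,round(q['score'],2),atz(cal(n),q['uv'],118).round())
"
```

```text
t 46.4 pos [557.4  16.   81.4] azy 93.0 w 0.4 gf 1 F [-1.   0.4  0. ]
scene 0.57 [604.  16. 118.]
side 0.92 [611.  15. 118.]
```

Continue gently until the force rises.

>>> {"fn": "apply_moves", "kwargs": {
  "targets": [
    {"tx": 0.003,"ty": 0,"tz": 0,"spin": 0},
    {"tx": 0.006,"ty": 0,"tz": 0,"spin": 0},
    {"tx": 0.009,"ty": 0,"tz": 0,"spin": 0},
    {"tx": 0.011,"ty": 0.001,"tz": 0,"spin": 0},
    {"tx": 0.013,"ty": 0.001,"tz": 0,"spin": 0},
    {"tx": 0.015,"ty": 0.001,"tz": 0,"spin": 0},
    {"tx": 0.016,"ty": 0.001,"tz": 0,"spin": 0},
    {"tx": 0.017,"ty": 0.001,"tz": 0,"spin": 0}
  ]
}}

```text
t: 47.4
ee_pos: [573.2, 16.9, 81.3]
orientation: [0.083, -3.14, -0.0]
ft_force: [-1.1, 0.9, 0.6]
width: 0.5
grasp_force: 0.5
```

>>> {"fn": "apply_moves", "kwargs": {
  "targets": [
    {"tx": 0.001,"ty": 0,"tz": 0,"spin": 0},
    {"tx": 0.002,"ty": 0,"tz": 0,"spin": 0},
    {"tx": 0.003,"ty": 0,"tz": 0,"spin": 0},
    {"tx": 0.004,"ty": 0,"tz": 0,"spin": 0},
    {"tx": 0.005,"ty": 0,"tz": 0,"spin": 0},
    {"tx": 0.006,"ty": 0,"tz": 0,"spin": 0},
    {"tx": 0.006,"ty": 0,"tz": 0,"spin": 0},
    {"tx": 0.006,"ty": 0,"tz": 0,"spin": 0}
  ]
}}

```text
t: 48.2
ee_pos: [577.0, 16.8, 81.2]
orientation: [0.082, -3.136, -0.0]
ft_force: [-8.9, 0.6, 6.7]
width: 0.4
grasp_force: 4.2
```

>>> {"fn": "apply_moves", "kwargs": {
  "targets": [
    {"tx": 0.001,"ty": 0,"tz": 0,"spin": 0},
    {"tx": 0.002,"ty": 0,"tz": 0,"spin": 0},
    {"tx": 0.002,"ty": 0,"tz": 0,"spin": 0},
    {"tx": 0.002,"ty": 0,"tz": 0,"spin": 0},
    {"tx": 0.002,"ty": 0,"tz": 0,"spin": 0},
    {"tx": 0.002,"ty": 0,"tz": 0,"spin": 0},
    {"tx": 0.002,"ty": 0,"tz": 0,"spin": 0},
    {"tx": 0.002,"ty": 0,"tz": 0,"spin": 0}
  ]
}}

```text
t: 49.0
ee_pos: [577.0, 16.8, 81.1]
orientation: [0.082, -3.132, -0.0]
ft_force: [-14.3, -0.1, 12.6]
width: 0.6
grasp_force: 7.3
```

>>> {"fn": "apply_moves", "kwargs": {
  "targets": [
    {"tx": -0.01,"ty": 0,"tz": 0,"spin": 0},
    {"tx": -0.03,"ty": 0,"tz": 0,"spin": 0},
    {"tx": -0.06,"ty": 0,"tz": 0,"spin": 0},
    {"tx": -0.09,"ty": 0,"tz": 0.02,"spin": 0},
    {"tx": -0.12,"ty": 0,"tz": 0.05,"spin": 0},
    {"tx": -0.14,"ty": 0,"tz": 0.09,"spin": 0},
    {"tx": -0.15,"ty": 0,"tz": 0.13,"spin": 0},
    {"tx": -0.15,"ty": 0,"tz": 0.15,"spin": 0}
  ]
}}

```text
t: 49.8
ee_pos: [431.4, 16.6, 234.5]
orientation: [-0.082, 3.136, -0.0]
ft_force: [0.5, 0.6, -0.9]
width: 0.1
grasp_force: 0.0
```

```bash
python3 -c "
from h import *
pts()
for n in('scene','side'):
    for k in('drawer_front_top','oil_bottle','salt_shaker','spoon','jug','onion_0'):
        for q in ctrl.pinpoint(k,n)[:1]: print(n,k,round(q['score'],2),atz(cal(n),q['uv'],118 if 'front' in k else 4).round())
"
```

```text
t 49.8 pos [431.4  16.6 234.5] azy 93.0 w 0.1 gf 0 F [ 0.5  0.6 -0.9]
scene oil_bottle 0.75 [ 662. -195.    4.]
scene spoon 0.58 [ 511. -302.    4.]
scene jug 0.95 [ 511. -388.    4.]
scene onion_0 0.58 [767. 110.   4.]
side drawer_front_top 0.81 [624.   9. 118.]
side oil_bottle 0.81 [ 667. -198.    4.]
side salt_shaker 0.59 [710. 282.   4.]
```

```bash
python3 -c "
from workcell import ctrl
print(ctrl.close_job())"
```

```text
the job is handed in; nothing more can be done
None
```

The job is handed in at about 50 s: all five onions are in the empty half, the empty jug stands upright on the tray clear of the spoon, and the drawer is shut. While standing the jug up, one press put the jug down on the tray hard enough for the wrist force to read 63.7 N, under the 120 N wrist limit; I could not tell whether the gripper's body passed its 40 N limit then.

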